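# Put the lab markers back in the caddy under the reagent shelf

### The arm

A 7-joint arm with a two-finger parallel gripper is mounted at the origin on the work surface. World frame = base frame: x ahead of the robot, y to its left, z up, the work surface at z = 0. Lengths are in m, angles in degrees, forces in N, time in s.
With the tool pointing down it reaches from about 0.425 to 0.875 m from the base axis. Payload 4.7 kg.
Tool frame: the origin (TCP) lies at the very end of the fingers, on their centre line; the grasp point (between the pads) lies 19 mm behind it; z points along the fingers, y is the direction in which the jaws open and shut (so a half turn about z gives the same grasp; the last joint's range is limited). The gripper opens to 87 mm and grips with 3 to 60 N. Pads are 19 mm wide; open, the fingers measure 117 mm over their backs; the gripper's body (75 mm by 190 mm) begins 51 mm behind the grasp point.
Start: joints at [65.839, 18.392, -4.016, 83.108, 1.295, 78.541, -3.26], TCP at [0.274, -0.589, 0.223] pointing down, gripper open.
Joint ranges: [-163.93, 163.93], [-17.29, 119.83], [-79.2, 71.16], [3.27, 140.29], [-89.18, 269.18], [5.43, 117.66], [-154.24, 154.24]. Speed limits (degrees/s): [147.25, 147.25, 180, 180, 180, 180, 180].

### API

Orientations are given as [roll, pitch, yaw] about the fixed x, y, z axes, in that order (R = Rz(yaw) Ry(pitch) Rx(roll)).
In Python, from cell import * gives the robot as it stands.
- The arm moves only by the tool arm_command, never from a script. Its argument "targets" is a list that holds one entry, the list of rows, each a list of 7 numbers: the shift along the tool's x, y, z in m, then the turn, a rotation vector about the tool's x, y, z in degrees, then the gripper's target within -1 to 1 (shut at 1, half-way at 0, fully open at -1). In form: [[[tx, ty, tz, rx, ry, rz, claw], ...]]. A call has 1 to 10 rows; each row is the pose to reach, as a shift and turn from the pose commanded when the call began, along the tool's axes at that moment; what a row does not reach only later rows make up. A row lasts 1/10 s, in which the tool goes at most 50 mm and 8.59 degrees, less where a joint would pass 70% of its speed; a pose out of reach is approached as far as the arm can. A call with a gripper value outside its range is refused whole. The fingers move at their own pace and stop on an object; "newtons" is the grip in N (left out, the last holds). Time passes only in rows, so rows that repeat a pose let the fingers close. It gives the time, the measured TCP pose, the force and the opening at its end, in the units of the state.
- get_obs(): the state, without advancing time (a new reading comes with each control period).
- read_camera(name): name is "scene" or "side" or "wrist"; returns a dict with "img" (420x560x3 uint8, red, green, blue), "z_map" (420x560 float32, m along the optical axis (not along the pixel's ray), 0 where there is no reading), "K" (3x3 intrinsics, pixels), "D" ([k1, k2, p1, p2, k3] as OpenCV has them; the pictures are not rectified), "origin" and "attitude" of the camera in the world. Camera axes: x right, y down, z forward; pixel columns grow to the right and rows downward; lengths in m; the calibration is good to about 2 mm. A picture is of the moment at which its call begins.
- sign_off(): hands the job in, once; it reports no verdict.
Trained networks look in the newest picture that a camera, given by its name, has taken for a name from the list of things; names that differ only in an ending like _2 or _b are one class to them, and where a whole thing is asked for, a point or a joint stands for the part that bears it (a point fixed in the world has none). Each returns a list of dicts, best first, with "conf" (0 to 1); they miss things now and then, are a little off and sometimes report something else, mostly with a low value. They report only what shows in the picture. A call takes as long as a camera call. They do not tell look-alikes from the thing itself.
- search_frame(thing, camera): "position" ([column, row] in pixels, amid what is visible of it).
The state is a dict: "time_s": time; "qpos": joint angles; "joint_velocities": joint speeds; "effort": joint torques, N m; "tool_pos": TCP position; "tool_rot": TCP orientation; "force": force on the tool from outside, world axes, zero at the start; "wrist_torque": the same for the moment, N m; "grip_width": finger opening in m.
Only numpy, scipy, OpenCV 4.12 (cv2) and the standard library are available. Lean on these libraries where they do the work, as an engineer would, in place of code of your own. Each camera call takes 0.05 s, during which the arm holds its last target.

### The job

Two fat white-barrelled markers have been left standing on their caps on the lab bench. Put them away cap end down in the empty white caddy under the wire shelf, one in each of its two compartments, so that each rests on the bottom. Leave the caddy where it stands, and do not disturb the full instrument pot or anything else on the bench.

Things in the scene. Friction and masses are not known exactly. Their poses are not given: they have to be found in the camera images.
- marker_a: fat round marker pen, white barrel, black flat-ended cap, a black band and white plug at the other end; 138 mm long, 18 mm diameter, about 35 g, balanced at mid-length. It starts upright, standing on its cap on the bench. Origin: centre of the cap's flat end; z runs along the pen from cap to plug. The cap is 46 mm long with a 3 mm clip at its side. Both markers are alike; either may go in either compartment
- marker_b: fat round marker pen, white barrel, black flat-ended cap, a black band and white plug at the other end; 138 mm long, 18 mm diameter, about 35 g, balanced at mid-length. It starts upright, standing on its cap on the bench. Origin: centre of the cap's flat end; z runs along the pen from cap to plug. The cap is 46 mm long with a 3 mm clip at its side. Both markers are alike; either may go in either compartment
- caddy: empty white plastic caddy, loose, 0.5 kg, under the wire shelf: open-topped box 74 mm (x) by 112 mm (y) outside, 95 mm high, walls and floor 4 mm, a 4 mm wall across its middle making two equal compartments, each 66 mm (x) by 50 mm (y) inside. Origin: centre of its underside; x points away from the robot into the shelf, y left, z up
- mouth_left (a point): centre of the open top of the caddy's left (+y) compartment, level with the rim, 95 mm over the bench, 27 mm from the caddy's middle; axes as the caddy's
- mouth_right (a point): centre of the open top of the caddy's right (-y) compartment, level with the rim, 95 mm over the bench, 27 mm from the caddy's middle; axes as the caddy's
- shelf: fixed wire shelf over caddy and pot, 180 mm deep (x), 720 wide (y), underside 300 mm above the bench, guard wires to 338 mm at front and back edges, stock on it to 430 mm, 55 mm or more behind the front edge; white posts (390 mm) at its ends only. Origin: on the bench below its middle; x points away from the robot, y along the shelf.
- shelf_front (a point): middle of the lower front edge of the wire shelf, 300 mm above the bench, 90 mm before the shelf's middle; axes as the shelf's. The caddy's middle lies 65 to 80 mm behind this edge, so a gripper pointing straight down cannot get above it
- pot: round metal pot, 74 mm diameter, 98 mm high, full of scissors, forceps and a spatula that stand up to about 185 mm high and lean out no more than 15 mm; it stands under the same shelf, 160 to 220 mm (middle to middle) to the left or right of the caddy. Not part of the job. Origin: centre of its underside
- tube50: pale plastic tube with a blue screw cap standing on the bench between the markers, 29 mm diameter (cap 35 mm), 114 mm high. Not a marker; not part of the job. Origin: centre of its underside
- bottle: amber bottle, 62 mm diameter, 130 mm high, on the bench to the left. Not part of the job. Origin: centre of its underside
- tipbox: grey box with clear lid, 125 by 85 by 63 mm high, on the bench to the right. Not part of the job. Origin: centre of its underside
- timer: flat white timer, 60 by 72 by 19 mm high, on the bench near the robot. Not part of the job. Origin: centre of its underside
- tuberack: low white rack of tiny tubes, 68 by 150 by 27 mm high, on the bench near the robot. Not part of the job. Origin: centre of its underside
- coverslips: small cardboard carton, 60 by 75 by 30 mm high, under the shelf. Not part of the job. Origin: centre of its underside
Things that resemble listed ones, but are neither listed nor needed, are in the scene too. Several things have the shape of the caddy; the one meant has the colours described above.

How it is judged:
By the outcome, as a careful person would: the job done as asked, in the order asked, and still so for the second after the job is handed in, with the robot touching nothing.
It also fails if it takes over 53 s, if anything falls off the work surface, if the arm or the gripper's body presses on something with over 40 N, if the wrist force passes 120 N, or if a joint passes its speed limit or range.

## Working session

There is one attempt and no reset: what is moved stays moved. The work goes in short steps, Python scripts to look and compute and a tool call to move; the robot and the scene stay as the last step left them, time stands still between calls to the robot, and variables do not carry over. Pictures are saved under pics/ and viewed, and the job is handed in when it is done.

Besides the shell and the picture viewer there is one more tool, called after "Call:" as name(argument=value, ...) on one line, values as JSON. arm_command: Moves the arm, as the interface text tells. Its arguments: {"type":"object","properties":{"targets":{"type":"array","items":{"type":"array","items":{"type":"array","items":{"type":"number"}}}},"newtons":{"type":"number"}},"required":["targets"]}

```bash
ls; mkdir -p pics
cat > h.py <<'E'
from cell import *
import numpy as np, cv2
from scipy.spatial.transform import Rotation as R
def cam(n,save=None):
    c=read_camera(n)
    if save: cv2.imwrite('pics/'+save,c['img'][:,:,::-1])
    return c
def Rc(c):
    a=np.array(c['attitude'],float)
    return a if a.shape==(3,3) else R.from_euler('xyz',a,degrees=True).as_matrix()
def cloud(c):
    h,w=c['z_map'].shape
    u,v=np.meshgrid(np.arange(w),np.arange(h))
    p=cv2.undistortPoints(np.stack([u,v],-1).reshape(-1,1,2).astype(np.float64),np.array(c['K'],float),np.array(c['D'],float)).reshape(h,w,2)
    z=c['z_map'][...,None]
    P=np.concatenate([p*z,z],-1)
    W=P@Rc(c).T+np.array(c['origin'])
    W[c['z_map']==0]=np.nan
    return W
E
python3 - <<'E'
from h import *
print(get_obs())
for n in ['scene','side','wrist']:
    c=cam(n,n+'0.png'); print(n,c['origin'],c['attitude'],c['K'],c['D'])
    np.save(n+'0.npy',cloud(c))
    for t in ['marker_a','caddy','pot','tube50','shelf_front','mouth_left','mouth_right']:
        try: print(t,[(np.round(d['position']),round(d['conf'],2)) for d in search_frame(t,n)])
        except Exception as e: print(t,e)
E
```

```text
pics
{'time_s': 0.0, 'qpos': array([65.83959136, 18.43948584, -4.01590343, 83.17729668,  1.29636509,
       78.54165106, -3.26247504]), 'joint_velocities': array([-0.01337964, -0.09173673,  0.00052742, -0.04728725, -0.09045699,
        0.12188816,  0.05364223]), 'effort': array([ 2.41714934e-04, -4.91285098e+01, -4.03567208e-01, -3.12526131e+01,
       -6.37806044e-02,  4.37191303e-02,  1.61109811e-04]), 'tool_pos': array([ 0.27407971, -0.58875045,  0.22143578]), 'tool_rot': array([-1.79886893e+02,  7.15413529e-03,  2.49683688e+01]), 'force': array([-0.68716682, -0.4479003 , -0.28087255]), 'wrist_torque': array([0.03048   , 0.0413581 , 0.02686832]), 'grip_width': 0.08688127993128418}
scene [0.17740425 0.40738758 1.07287843] [-148.04311253   -0.98790714 -142.36127989] [[390.09756465   0.         273.52869472]
 [  0.         390.09756465 210.0652035 ]
 [  0.           0.           1.        ]] [-0.08334977  0.          0.          0.          0.        ]
marker_a [(array([230., 305.]), 0.64), (array([271., 248.]), 0.56), (array([328., 196.]), 0.45)]
caddy [(array([265., 401.]), 0.94), 
[... 836 characters left out ...]
4)]
tube50 [(array([279., 250.]), 0.88), (array([377., 210.]), 0.16)]
shelf_front [(array([148., 163.]), 0.73), (array([209., 243.]), 0.44)]
mouth_left [(array([264., 386.]), 0.93), (array([210., 244.]), 0.85), (array([228., 289.]), 0.72)]
mouth_right [(array([207., 244.]), 0.98), (array([259., 384.]), 0.82)]
wrist [ 0.34033633 -0.5600246   0.38382789] [ 1.64701227e+02  1.23799133e-02 -6.50341737e+01] [[341.37342171   0.         281.31551402]
 [  0.         341.37342171 204.97754126]
 [  0.           0.           1.        ]] [-0.07394585  0.          0.          0.          0.        ]
marker_a []
caddy []
pot []
tube50 [(array([24.,  4.]), 0.71)]
shelf_front []
mouth_left []
mouth_right []
```

View pics/scene0.png

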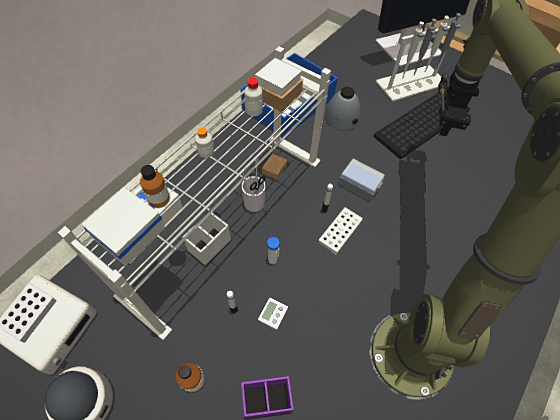

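View pics/side0.png

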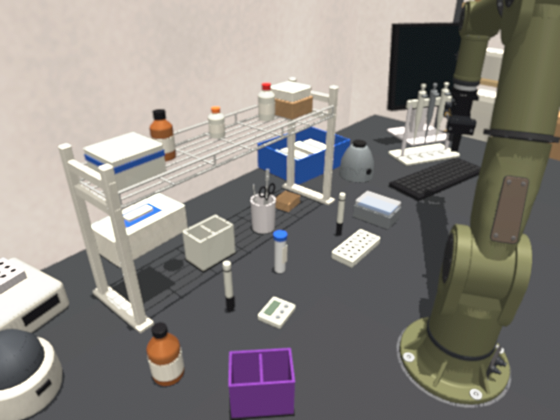

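Run:
```python
import numpy as np
for n,pts in [('scene',[(230,305),(271,248),(328,196),(265,401),(209,243),(273,313),(255,196),(157,196)]),('side',[(226,286),(341,215),(260,385),(207,242),(268,212),(279,250),(148,163)])]:
    W=np.load(n+'0.npy')
    for p in pts: print(n,p,np.round(W[p[1],p[0]],3))
```

```text
scene (230, 305) [0.455 0.207 0.071]
scene (271, 248) [0.46  0.025 0.114]
scene (328, 196) [ 0.437 -0.227  0.097]
scene (265, 401) [0.241 0.329 0.005]
scene (209, 243) [0.613 0.112 0.093]
scene (273, 313) [0.363 0.139 0.013]
scene (255, 196) [ 0.611 -0.091  0.096]
scene (157, 196) [0.663 0.178 0.361]
side (226, 286) [0.453 0.211 0.079]
side (341, 215) [ 0.435 -0.226  0.07 ]
side (260, 385) [0.216 0.356 0.091]
side (207, 242) [0.61  0.13  0.083]
side (268, 212) [ 0.606 -0.099  0.07 ]
side (279, 250) [0.458 0.023 0.072]
side (148, 163) [0.62  0.254 0.343]
```

The white (off-white) caddy is at about pixel (209,243) in scene. The purple one at (267,397) is a look-alike. The markers stand at (230,303) and (328,198), with tube50 between them at (272,250) and the pot at (254,193). Next I'll measure them precisely.

Run:
```python
import numpy as np, cv2
from scipy.optimize import least_squares
S=np.load('scene0.npy').reshape(-1,3);D=np.load('side0.npy').reshape(-1,3)
for nm,c0,rad,zr in [('mA',(.455,.209),.03,(.05,.13)),('mB',(.437,-.227),.03,(.05,.13)),('tube',(.458,.023),.04,(.03,.09)),('pot',(.611,-.095),.08,(.03,.09))]:
  for n,W in(('scene',S),('side',D)):
    P=W[(np.hypot(W[:,0]-c0[0],W[:,1]-c0[1])<rad)&(W[:,2]>zr[0])&(W[:,2]<zr[1])]
    r0={'mA':.009,'mB':.009,'tube':.0145,'pot':.037}[nm]
    f=least_squares(lambda q:np.hypot(P[:,0]-q[0],P[:,1]-q[1])-r0,P.mean(0)[:2]+0.7*r0*np.array([.7,-.7]),loss='soft_l1',f_scale=.002)
    Q=W[(np.hypot(W[:,0]-c0[0],W[:,1]-c0[1])<rad)&(W[:,2]>.02)]
    print(nm,n,len(P),np.round(f.x,4),'zmax',Q[:,2].max().round(3),np.abs(f.fun).mean().round(4))
# caddy rim points
for n,W in(('scene',S),('side',D)):
    P=W[(abs(W[:,0]-.63)<.1)&(abs(W[:,1]-.11)<.1)&(W[:,2]>.086)&(W[:,2]<.103)]
    print(n,len(P),P.mean(0),cv2.minAreaRect((P[:,:2]*1000).astype(np.float32)), P.min(0),P.max(0))
    P=W[(W[:,0]>.5)&(W[:,0]<.9)&(abs(W[:,1])<.3)&(W[:,2]>.296)&(W[:,2]<.345)]
    print('shelf',len(P),np.percentile(P[:,0],[0,1,2,5,50,99]).round(3))
    for y in np.arange(-.25,.3,.1):
        q=P[abs(P[:,1]-y)<.03]; 
        if len(q): print(round(y,2),np.sort(q[:,0])[:6].round(3), q[np.argsort(q[:,0])[:6],2].round(3))
```

```text
mA scene 67 [0.4587 0.1979] zmax 0.141 0.0004
mA side 214 [0.4578 0.2021] zmax 0.138 0.0008
mB scene 84 [ 0.4413 -0.2342] zmax 0.142 0.0009
mB side 142 [ 0.4414 -0.2306] zmax 0.138 0.0014
tube scene 99 [0.4657 0.0077] zmax 0.119 0.0008
tube side 239 [0.4658 0.0109] zmax 0.115 0.0011
pot scene 372 [ 0.6375 -0.1153] zmax 0.342 0.0035
pot side 499 [ 0.639  -0.1121] zmax 0.338 0.0023
scene 230 [0.63472738 0.09507324 0.09293089] ((647.5638427734375, 90.50056457519531), (113.65887451171875, 76.67500305175781), 86.4985580444336) [0.60678242 0.03496018 0.0860552 ] [0.68868627 0.14774297 0.10132032]
shelf 4390 [0.563 0.567 0.567 0.569 0.631 0.75 ]
-0.25 [0.573 0.574 0.574 0.574 0.574 0.574] [0.308 0.309 0.308 0.308 0.341 0.311]
-0.15 [0.571 0.572 0.573 0.573 0.573 0.573] [0.31  0.308 0.307 0.307 0.308 0.315]
-0.05 [0.57  0.57  0.57  0.57  0.571 0.571] [0.307 0.306 0.306 0.31  0.306 0.306]
0.05 [0.569 0.569 0.569 0.569 0.569 0.57 ] [0.308 0.307 0.307 0.307 0.306 0.306]
0.15 [0.567 0.567 0.568 0.568 0.568 0.568] [0.307 0.306 0.336 0.305 0.305 0.309]
0.25 [0.563 0.564 0.564 0.565 0.566 0.566] [0.314 0.309 0.311 0.31  0.341 0.337]
side 345 [0.64524626 0.0971633  0.0907152 ] ((646.0068969726562, 94.85972595214844), (118.10358428955078, 78.96294403076172), 87.77123260498047) [0.60459601 0.03565845 0.0860033 ] [0.68630399 0.15474475 0.09627004]
shelf 3950 [0.564 0.565 0.566 0.567 0.622 0.749]
-0.25 [0.572 0.572 0.573 0.573 0.573 0.574] [0.306 0.336 0.304 0.305 0.309 0.304]
-0.15 [0.571 0.571 0.572 0.572 0.572 0.572] [0.337 0.307 0.304 0.304 0.335 0.303]
-0.05 [0.57 0.57 0.57 0.57 0.57 0.57] [0.305 0.304 0.304 0.335 0.306 0.335]
0.05 [0.568 0.568 0.568 0.569 0.569 0.569] [0.305 0.303 0.302 0.303 0.308 0.302]
0.15 [0.565 0.567 0.567 0.567 0.567 0.567] [0.337 0.335 0.335 0.304 0.304 0.303]
0.25 [0.564 0.564 0.564 0.564 0.564 0.565] [0.307 0.306 0.304 0.336 0.303 0.302]
```

Run:
```python
import cv2
for n,(a,b,c,d) in {'scene':(170,330,170,330),'side':(170,330,170,330)}.items():
    i=cv2.imread(f'pics/{n}0.png')[a:b,c:d]; cv2.imwrite(f'pics/{n}0c.png',cv2.resize(i,None,fx=3.7,fy=3.7,interpolation=cv2.INTER_CUBIC))
```

```text
(no output)
```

View pics/scene0c.png

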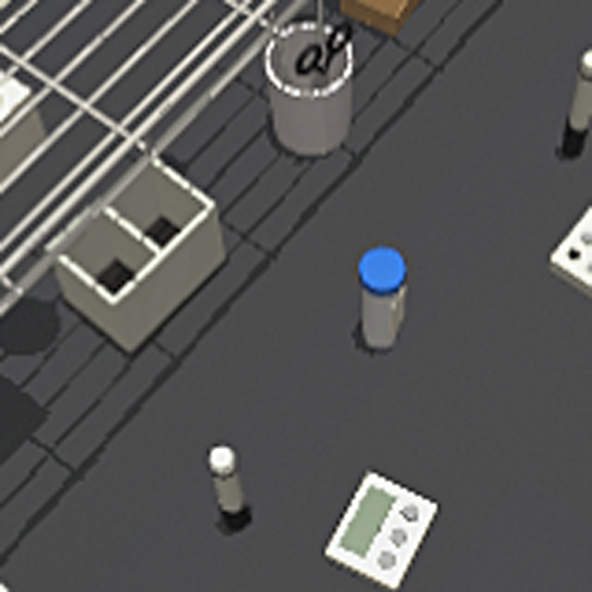

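View pics/side0c.png

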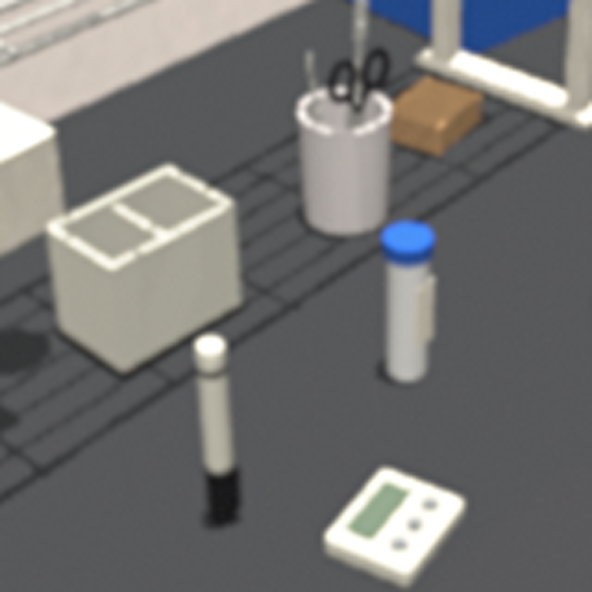

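```bash
cat >> h.py <<'E'
def Rt(al,p):
    a,p=np.radians([al,p]);c,s=np.cos(p),np.sin(p)
    z=np.array([c*np.cos(a),c*np.sin(a),-s]);x=np.array([s*np.cos(a),s*np.sin(a),c])
    return np.stack([x,np.cross(z,x),z],1)
def rel(p0,R0,p1,R1):
    return np.round(R0.T@(np.array(p1)-p0),4),np.round(R.from_matrix(R0.T@R1).as_rotvec(degrees=True),2)
def now():
    o=get_obs();return o['tool_pos'],R.from_euler('xyz',o['tool_rot'],degrees=True).as_matrix()
E
python3 - <<'E'
from h import *
S=np.load('scene0.npy');
for n,W in (('scene',S),('side',np.load('side0.npy'))):
    m=(W[...,2]>.012)&(W[...,0]>.15)&(W[...,0]<.56)&(abs(W[...,1])<.45)
    k,l,st,ce=cv2.connectedComponentsWithStats(m.astype(np.uint8))
    for i in range(1,k):
        if st[i,4]>40:
            P=W[l==i]; print(n,st[i,:4],np.nanmin(P,0).round(3),np.nanmax(P,0).round(3))
p0=np.array([.274,-.589,.223]);R0=R.from_euler('xyz',[180,0,25],degrees=True).as_matrix()
al=-27.8;p=40
R1=Rt(al,p);g=np.array([.4415,-.2325,.115]);tcp=g+.019*R1[:,2]
d=np.array([np.cos(np.radians(al)),np.sin(np.radians(al)),0])
print(tcp, tcp-.1*d, rel(p0,R0,tcp-.1*d+[0,0,.08],R1))
print(rel(p0,R0,[.43,-.4,.3],Rt(al,75)))
E
```

```text
scene [494  21  55  68] [ 0.15  -0.45   0.591] [ 0.247 -0.255  0.691]
scene [339 159  45  42] [ 0.338 -0.434  0.012] [ 0.464 -0.346  0.071]
scene [322 184  11  28] [ 0.431 -0.241  0.013] [ 0.453 -0.223  0.142]
scene [319 208  44  45] [ 0.323 -0.274  0.012] [ 0.392 -0.12   0.033]
scene [267 238  13  25] [ 0.449 -0.01   0.013] [0.483 0.026 0.119]
scene [226 291  12  22] [0.446 0.19  0.012] [0.464 0.208 0.141]
scene [258 298  30  32] [0.329 0.1   0.012] [0.398 0.179 0.025]
scene [175 362  30  30] [0.387 0.374 0.012] [0.449 0.434 0.135]
scene [242 376  52  43] [0.174 0.259 0.012] [0.303 0.389 0.102]
side [475   0  26  31] [ 0.15 -0.45  0.58] [ 0.245 -0.282  0.655]
side [353 191  48  36] [ 0.334 -0.434  0.012] [ 0.465 -0.34   0.065]
side [336 193   9  39] [ 0.431 -0.238  0.013] [ 0.45  -0.218  0.138]
side [273 230  14  40] [ 0.448 -0.004  0.012] [0.484 0.03  0.115]
side [332 230  48  34] [ 0.322 -0.268  0.012] [ 0.393 -0.117  0.029]
side [223 261  12  47] [0.446 0.194 0.013] [0.464 0.213 0.138]
side [258 298  36  28] [0.328 0.107 0.012] [0.398 0.184 0.021]
side [146 322  38  61] [0.385 0.38  0.012] [0.442 0.44  0.132]
side [229 348  66  68] [0.173 0.264 0.012] [0.303 0.394 0.099]
[ 0.45437494 -0.23928818  0.10278704] [ 0.36591684 -0.19264952  0.10278704] (array([ 0.2508, -0.3204,  0.0402]), array([-22.99,  46.32,  49.31]))
(array([ 0.2213, -0.1054, -0.077 ]), array([-6.91, 13.92, 52.49]))
```

Call:
arm_command(targets=[[[0.221,-0.105,-0.077,-6.91,13.92,52.49,-0.2],[0.221,-0.105,-0.077,-6.91,13.92,52.49,-0.2],[0.221,-0.105,-0.077,-6.91,13.92,52.49,-0.2],[0.221,-0.105,-0.077,-6.91,13.92,52.49,-0.2],[0.221,-0.105,-0.077,-6.91,13.92,52.49,-0.2],[0.221,-0.105,-0.077,-6.91,13.92,52.49,-0.2],[0.221,-0.105,-0.077,-6.91,13.92,52.49,-0.2],[0.221,-0.105,-0.077,-6.91,13.92,52.49,-0.2],[0.221,-0.105,-0.077,-6.91,13.92,52.49,-0.2],[0.221,-0.105,-0.077,-6.91,13.92,52.49,-0.2]]])

```text
time_s: 2.2
tool_pos: [0.4301, -0.4014, 0.2994]
tool_rot: [180.0, -15.0, -27.8]
force: [0.4, -0.4, -0.8]
grip_width: 0.0522
```

Run:
```python
from h import *
o=get_obs(); print(o['time_s'],o['qpos'],o['tool_pos'],o['tool_rot'],o['grip_width'])
print(R.from_matrix(Rt(-27.8,75)).as_euler('xyz',degrees=True))
p0=np.array([.43,-.4,.3]);R0=Rt(-27.8,75)
print(rel(p0,R0,[.367,-.212,.23],Rt(-27.8,40)))
```

```text
2.2 [ 52.66231124  -1.28945255  -9.62403714  98.17132453  -4.39323009
  68.68586304 -73.73812247] [ 0.43007001 -0.40139094  0.299374  ] [179.99783292 -14.96892157 -27.83098092] 0.0522199351415799
[180.  -15.  -27.8]
(array([-0.1566, -0.1369,  0.0305]), array([ 0., 35., -0.]))
```

Call:
arm_command(targets=[[[-0.157,-0.137,0.0305,0,35,0,-0.2],[-0.157,-0.137,0.0305,0,35,0,-0.2],[-0.157,-0.137,0.0305,0,35,0,-0.2],[-0.157,-0.137,0.0305,0,35,0,-0.2],[-0.157,-0.137,0.0305,0,35,0,-0.2],[-0.157,-0.137,0.0305,0,35,0,-0.2],[-0.157,-0.137,0.0305,0,35,0,-0.2],[-0.157,-0.137,0.0305,0,35,0,-0.2]]])

```text
time_s: 3.0
tool_pos: [0.4248, -0.2611, 0.156]
tool_rot: [-171.1, -29.5, -30.4]
force: [-0.7, 0.3, 0.8]
grip_width: 0.0522
```

Run:
```python
from h import *
o=get_obs(); print(o['time_s'],o['qpos'],o['tool_pos'],o['tool_rot'],o['grip_width'])
```

```text
3.0 [ 45.07628186 -16.73245703  -6.39349585 132.62176313 -24.13869374
  38.26687922 -63.90833266] [ 0.42476234 -0.26109575  0.15602335] [-171.05332619  -29.50373372  -30.43765796] 0.05215951114909104
```

```bash
cat > kin.py <<'E'
import numpy as np, itertools
from scipy.spatial.transform import Rotation as R
from scipy.optimize import least_squares
Q=np.array([[65.83959136, 18.43948584, -4.01590343, 83.17729668,  1.29636509,78.54165106, -3.26247504],
[52.66231124,-1.28945255,-9.62403714,98.17132453,-4.39323009,68.68586304,-73.73812247],
[45.07628186,-16.73245703,-6.39349585,132.62176313,-24.13869374,38.26687922,-63.90833266]])
P=np.array([[ 0.27407971, -0.58875045,  0.22143578],[ 0.43007001,-0.40139094,0.299374],[0.42476234,-0.26109575,0.15602335]])
E=np.array([[-1.79886893e+02,7.15413529e-03,2.49683688e+01],[179.99783292,-14.96892157,-27.83098092],[-171.05332619,-29.50373372,-30.43765796]])
RM=R.from_euler('xyz',E,degrees=True).as_matrix()
if __name__=='__main__':
  best=[]
  # R = Rz(s1 q1+o1) Ry(s2q2) Rz(s3 q3) Ry(s4 q4) Rz(s5 q5) Ry(s6 q6) Rz(s7 q7 + o7); tool fixed by Rz only / Ry offsets multiples 90
  for s in itertools.product([1,-1],repeat=7):
   for o2,o4,o6 in itertools.product([0,90,-90],repeat=3):
    for o5 in (0,180,90,-90):
     for o1 in (0,180):
      ang=Q*np.array(s)+np.array([o1,o2,0,o4,o5,o6,0])
      M=R.from_euler('ZYZYZYZ'[:3],ang[:,:3],degrees=True)*R.from_euler('YZY',ang[:,3:6],degrees=True)*R.from_euler('Z',ang[:,6],degrees=True)
      # residual tool rotation const
      T=(M.inv()*R.from_matrix(RM)).as_matrix()
      e=np.abs(T[1]-T[0]).max()+np.abs(T[2]-T[0]).max()
      best.append((e,s,o1,o2,o4,o5,o6))
  best.sort(key=lambda b:b[0])
  for b in best[:12]: print(b)
E
python3 kin.py
```

```text
(np.float64(1.1110680029357624e-08), (-1, -1, -1, -1, -1, -1, -1), 180, 0, 0, 0, 0)
(np.float64(1.1110680128715039e-08), (-1, -1, -1, -1, -1, 1, -1), 180, 0, 0, 180, 0)
(np.float64(1.1110680198633216e-08), (-1, 1, -1, 1, -1, -1, -1), 0, 0, 0, 180, 0)
(np.float64(1.1110680217799382e-08), (-1, 1, -1, 1, -1, 1, -1), 0, 0, 0, 0, 0)
(np.float64(0.19508744493749042), (-1, 1, -1, 1, -1, 1, -1), 0, 90, -90, 0, 0)
(np.float64(0.19508744493749047), (-1, -1, -1, -1, -1, 1, -1), 180, -90, 90, 180, 0)
(np.float64(0.1950874449374905), (-1, -1, -1, -1, -1, -1, -1), 180, -90, 90, 0, 0)
(np.float64(0.19508744493749053), (-1, 1, -1, 1, -1, -1, -1), 0, 90, -90, 180, 0)
(np.float64(0.1950874449374908), (-1, 1, 1, 1, 1, 1, 1), 0, -90, -90, 0, 0)
(np.float64(0.19508744493749094), (-1, 1, -1, 1, 1, 1, 1), 0, 90, 90, 0, 0)
(np.float64(0.19508744493749094), (-1, -1, -1, -1, 1, -1, 1), 180, -90, -90, 0, 0)
(np.float64(0.19508744493749097), (-1, -1, 1, -1, 1, -1, 1), 180, 90, 90, 0, 0)
```

```bash
cat > kin2.py <<'E'
from kin import *
sg=np.array([-1,1,-1,1,-1,1,-1])
def frames(q):
    a=np.asarray(q)*sg;out=[];M=R.identity()
    for i in range(7):
        M=M*R.from_euler('zy'[i%2],a[i],degrees=True);out.append(M.as_matrix())
    return out
def rows(q):
    F=frames(q)
    return np.stack([np.array([0,0,1.]),F[2][:,0],F[2][:,2],F[3][:,0],F[3][:,2],F[5][:,0],F[5][:,2]],1)
A=np.concatenate([rows(q) for q in Q]);b=P.ravel()
par,res,rk,sv=np.linalg.lstsq(A,b,rcond=None)
T=frames(Q[0])[6].T@RM[0]
lim=np.array([[-163.93,163.93],[-17.29,119.83],[-79.2,71.16],[3.27,140.29],[-89.18,269.18],[5.43,117.66],[-154.24,154.24]])
if __name__=='__main__':
    print(par.round(4),sv.round(3),(A@par-b).round(5));print(T.round(3))
E
python3 kin2.py
```

```text
[ 0.1212  0.1588  0.3068 -0.0539  0.5236  0.1205  0.0917] [3.415 2.957 0.527 0.464 0.303 0.101 0.034] [ 0.02688  0.01194 -0.00292  0.00425  0.01028  0.00428  0.0003  -0.0015
 -0.00136]
[[-0. -1.  0.]
 [ 1. -0. -0.]
 [ 0.  0.  1.]]
```

Call:
arm_command(targets=[[[0,0,-0.1,0,0,0,-0.2],[0,0,-0.1,0,0,0,-0.2],[0,0,-0.1,0,0,0,-0.2]]])

```text
time_s: 3.3
tool_pos: [0.4147, -0.2638, 0.1752]
tool_rot: [-168.5, -27.8, -31.3]
force: [1.3, 1.6, 1.4]
grip_width: 0.0522
```

Run:
```python
from h import *
o=get_obs(); print(o['time_s'],o['qpos'],o['tool_pos'],o['tool_rot'],o['grip_width'])
```

```text
3.3 [ 50.54022278 -17.07861879  -7.95858883 130.13309209 -27.23126749
  44.69028009 -60.22491216] [ 0.41471303 -0.26376356  0.17516961] [-168.52647121  -27.7543702   -31.30604347] 0.05222912181127654
```

```bash
cat >> h.py <<'E'
import json,os
def log():
    o=get_obs();l=json.load(open('log.json')) if os.path.exists('log.json') else []
    l.append([list(o['qpos']),list(o['tool_pos']),list(o['tool_rot'])]);json.dump(l,open('log.json','w'))
    print(o['time_s'],np.round(o['qpos'],1),o['tool_pos'].round(4),o['tool_rot'].round(2),o['force'].round(1),round(o['grip_width'],4))
E
python3 - <<'E'
from h import *
from kin import Q,P,E
json.dump([[list(q),list(p),list(e)] for q,p,e in zip(Q,P,E)],open('log.json','w'));log()
p,r=now();print(rel(p,r,[.46,-.32,.33],Rt(-40,60)))
E
```

```text
3.3 [ 50.5 -17.1  -8.  130.1 -27.2  44.7 -60.2] [ 0.4147 -0.2638  0.1752] [-168.53  -27.75  -31.31] [1.3 1.6 1.4] 0.0522
(array([ 0.1322,  0.0031, -0.1082]), array([-15.65,   3.  ,   7.37]))
```

Call:
arm_command(targets=[[[0.132,0.003,-0.108,-15.6,3,7.4,-0.2],[0.132,0.003,-0.108,-15.6,3,7.4,-0.2],[0.132,0.003,-0.108,-15.6,3,7.4,-0.2]]])

```text
time_s: 3.6
tool_pos: [0.441, -0.3, 0.2452]
tool_rot: [-179.1, -28.4, -38.7]
force: [-0.3, 0.7, -0.5]
grip_width: 0.0523
```

```bash
python3 -c "from h import *;log()"
```

```text
3.6 [ 39.3 -17.1  -8.7 121.3   0.8  47.4 -98.5] [ 0.441  -0.3     0.2452] [-179.15  -28.35  -38.73] [-0.3  0.7 -0.5] 0.0523
```

Call:
arm_command(targets=[[[0.132,0.003,-0.108,-15.6,3,7.4,-0.2],[0,0,0,0,20,0,-0.2],[0,0,0,0,20,0,-0.2]]])

```text
time_s: 3.9
tool_pos: [0.4686, -0.3025, 0.239]
tool_rot: [177.6, -34.7, -39.9]
force: [0.1, 1.6, 0.2]
grip_width: 0.0521
```

```bash
python3 -c "from h import *;log()"
```

```text
3.9 [  39.2  -16.8  -14.4  124.1   11.2   39.7 -113.1] [ 0.4686 -0.3025  0.239 ] [177.59 -34.73 -39.92] [0.1 1.6 0.2] 0.0521
```

Call:
arm_command(targets=[[[0,-0.05,0,10,20,20,-0.2],[0.0,-0.05,0,10,20,20,-0.2],[0.0,-0.05,0,10,20,20,-0.2]]])

```text
time_s: 4.2
tool_pos: [0.5127, -0.2814, 0.2257]
tool_rot: [-167.3, -45.2, -57.4]
force: [0.7, -1.2, 0.9]
grip_width: 0.052
```

```bash
python3 -c "from h import *;log()"
```

```text
4.2 [  29.   -17.2  -11.9  132.    33.4   24.8 -151.3] [ 0.5127 -0.2814  0.2257] [-167.31  -45.16  -57.35] [ 0.7 -1.2  0.9] 0.052
```

```bash
cat > kin2.py <<'E'
import numpy as np, json
from scipy.spatial.transform import Rotation as R
from scipy.optimize import least_squares
sg=np.array([-1,1,-1,1,-1,1,-1])
def frames(q):
    a=np.asarray(q)*sg;out=[np.eye(3)];M=np.eye(3)
    for i in range(7):
        c,s=np.cos(np.radians(a[i])),np.sin(np.radians(a[i]))
        M=M@(np.array([[c,-s,0],[s,c,0],[0,0,1]]) if i%2==0 else np.array([[c,0,s],[0,1,0],[-s,0,c]]));out.append(M)
    return out
L=json.load(open('log.json'))
def rows(q):
    F=frames(q);c=[F[0][:,2]]
    c+=[F[1][:,0],F[1][:,1],F[2][:,0]]
    c+=[F[3][:,0],F[3][:,1],F[3][:,2]]
    c+=[F[4][:,0],F[5][:,0],F[5][:,1],F[5][:,2]]
    c+=[F[6][:,0],F[7][:,0],F[7][:,1],F[7][:,2]]
    return np.stack(c,1)
A=np.concatenate([rows(l[0]) for l in L]);b=np.concatenate([l[1] for l in L])
lam=1e-5
par=np.linalg.solve(A.T@A+lam**2*np.eye(A.shape[1]),A.T@b)
T=frames(L[0][0])[7].T@R.from_euler('xyz',L[0][2],degrees=True).as_matrix()
T=np.round(T)
lim=np.array([[-163.93,163.93],[-17.29,119.83],[-79.2,71.16],[3.27,140.29],[-89.18,269.18],[5.43,117.66],[-154.24,154.24]])
def fk(q): return rows(q)@par, frames(q)[7]@T
if __name__=='__main__':
    print(par.round(4),np.linalg.svd(A)[1].round(4),np.abs(A@par-b).max());print(T.round(3))
E
python3 kin2.py
```

```text
[ 2.495e-01  0.000e+00 -1.560e-02 -0.000e+00  0.000e+00 -1.060e-02
  4.678e-01  0.000e+00 -0.000e+00 -4.000e-04  5.131e-01 -0.000e+00
  0.000e+00  0.000e+00  3.687e-01] [6.4316 5.5949 5.0551 1.5735 1.4969 0.8558 0.8044 0.7022 0.3702 0.1478
 0.1357 0.0678 0.0571 0.049  0.0259] 3.0971875064622623e-09
[[-0. -1.  0.]
 [ 1. -0. -0.]
 [ 0.  0.  1.]]
```

```bash
cat > ik.py <<'E'
from kin2 import *
from h import Rt
mid=lim.mean(1);rng=np.random.default_rng(0)
def ik(p,Rm,q0=None,n=12,marg=2,w=1e-3,ref=None):
    best=None
    lo,hi=lim[:,0]+marg,lim[:,1]-marg
    for k in range(n):
        x0=np.clip(q0,lo+.1,hi-.1) if (q0 is not None and k==0) else rng.uniform(lo,hi)
        def f(q):
            P,M=fk(q)
            e=R.from_matrix(Rm.T@M).as_rotvec()*.3
            return np.concatenate([P-p,e])
        s=least_squares(f,x0,bounds=(lo,hi),x_scale=30,max_nfev=150)
        if np.abs(s.fun).max()<1e-4:
            c=np.abs(s.x-ref).max() if ref is not None else 0
            if best is None or c<best[0]: best=(c,s.x)
            if ref is None: return s.x
    return None if best is None else best[1]
E
cat > t.py <<'E'
from ik import *
g={'B':np.array([.4415,-.2325,.112]),'A':np.array([.458,.200,.112])}
for n in g:
  az=np.degrees(np.arctan2(g[n][1],g[n][0]))
  for p in (30,45,55,65):
    s=''
    for d in range(-120,121,20):
      M=Rt(az+d,p);q=ik(g[n]+.019*M[:,2],M,n=8)
      s+=f' {d}:'+('.' if q is None else f'q2={q[1]:.0f},q3={q[2]:.0f},q4={q[3]:.0f}')
    print(n,p,s)
c=np.array([.646,.093,0])
for p in (0,15,30,45):
  for z in (.12,.2):
    s=''
    for d in range(-80,81,20):
      M=Rt(d,p);q=ik(c+[0,0,z]+.019*M[:,2],M,n=8)
      s+=f' {d}:'+('.' if q is None else f'q2={q[1]:.0f},q3={q[2]:.0f},q4={q[3]:.0f}')
    print('caddy',p,z,s)
E
time python3 t.py
```

```text
B 30  -120:q2=43,q3=27,q4=90 -100:q2=39,q3=37,q4=102 -80:q2=27,q3=-19,q4=113 -60:q2=48,q3=-77,q4=126 -40:. -20:. 0:. 20:. 40:. 60:. 80:q2=29,q3=-31,q4=113 100:q2=61,q3=-71,q4=99 120:q2=45,q3=34,q4=90
B 45  -120:q2=30,q3=-0,q4=94 -100:q2=52,q3=-75,q4=102 -80:q2=31,q3=-63,q4=113 -60:q2=7,q3=-3,q4=126 -40:q2=-6,q3=47,q4=138 -20:. 0:. 20:. 40:q2=-2,q3=-45,q4=135 60:q2=9,q3=-29,q4=125 80:q2=16,q3=3,q4=115 100:q2=25,q3=24,q4=105 120:q2=32,q3=22,q4=95
B 55  -120:q2=52,q3=-76,q4=97 -100:q2=38,q3=-69,q4=105 -80:q2=34,q3=-76,q4=114 -60:q2=11,q3=-62,q4=123 -40:. -20:q2=-11,q3=-27,q4=138 0:. 20:q2=-11,q3=-5,q4=138 40:q2=-4,q3=3,q4=133 60:q2=14,q3=-71,q4=123 80:q2=33,q3=-75,q4=114 100:q2=19,q3=-2,q4=106 120:q2=39,q3=-59,q4=97
B 65  -120:q2=18,q3=-2,q4=103 -100:q2=27,q3=-64,q4=107 -80:q2=21,q3=-68,q4=114 -60:. -40:. -20:. 0:q2=-14,q3=-57,q4=131 20:q2=-8,q3=-37,q4=130 40:q2=-7,q3=43,q4=129 60:q2=3,q3=-19,q4=121 80:. 100:q2=37,q3=-77,q4=107 120:q2=19,q3=21,q4=103
A 30  -120:q2=47,q3=-39,q4=87 -100:q2=42,q3=-43,q4=99 -80:q2=31,q3=-37,q4=112 -60:q2=17,q3=25,q4=128 -40:. -20:. 0:. 20:. 40:. 60:q2=47,q3
[... 1727 characters left out ...]
0:q2=11,q3=54,q4=138 40:q2=44,q3=-77,q4=127 60:q2=24,q3=-13,q4=115 80:q2=53,q3=63,q4=102
caddy 30 0.2  -80:q2=38,q3=-26,q4=85 -60:q2=25,q3=-12,q4=101 -40:q2=18,q3=-39,q4=115 -20:q2=4,q3=-17,q4=128 0:q2=-8,q3=49,q4=137 20:q2=-2,q3=-18,q4=134 40:q2=13,q3=-62,q4=125 60:q2=16,q3=17,q4=114 80:q2=41,q3=61,q4=100
caddy 45 0.12  -80:q2=52,q3=-64,q4=87 -60:q2=25,q3=4,q4=102 -40:q2=25,q3=-52,q4=113 -20:. 0:. 20:q2=20,q3=-77,q4=126 40:q2=11,q3=-27,q4=121 60:q2=18,q3=12,q4=113 80:q2=28,q3=-22,q4=99
caddy 45 0.2  -80:q2=36,q3=-44,q4=85 -60:q2=27,q3=-49,q4=98 -40:. -20:. 0:q2=-10,q3=54,q4=127 20:q2=-3,q3=-6,q4=124 40:q2=13,q3=-73,q4=117 60:q2=12,q3=30,q4=110 80:.
real	3m33.409s
user	3m33.517s
sys	0m0.139s
```

```bash
cat > t2.py <<'E'
from ik import *
def sols(p,M,n=25):
    out=[]
    for q3 in (-60,-40,-20,0,20,40,60):
      for k in range(4):
        lo,hi=lim[:,0]+2,lim[:,1]-2
        x0=rng.uniform(lo,hi);x0[2]=q3
        def f(q):
            P,Mm=fk(q);return np.concatenate([P-p,R.from_matrix(M.T@Mm).as_rotvec()*.3,[(q[2]-q3)*1e-6]])
        s=least_squares(f,x0,bounds=(lo,hi),x_scale=30,max_nfev=120)
        if np.abs(s.fun[:6]).max()<1e-4 and all(np.abs(s.x-o).max()>8 for o in out): out.append(s.x)
    return out
A=np.array([.458,.200,.122]);B=np.array([.4415,-.2325,.122])
for nm,g,al,p in (('A',A,-36,30),('plL',np.array([.63,.125,.22]),-30,10),('B',B,-85,30),('B',B,40,30)):
    M=Rt(al,p);print(nm,al,p)
    for s in sorted(sols(g+.019*M[:,2],M),key=lambda s:s[2]): print('  ',s.round(0))
E
time python3 t2.py
```

```text
A -36 30
   [  1.  40. -74. 126.  85. 103. 123.]
   [-15.  24. -53. 126.  75.  87. 125.]
   [-60.  15.  -4. 127.  64.  73. 129.]
   [-70.  15.   6. 128.  63.  71. 130.]
   [-90.  16.  28. 128.  59.  67. 132.]
   [-98.  17.  37. 129.  57.  64. 134.]
   [-120.   28.   63.  129.   46.   54.  142.]
plL -30 10
   [ 15.  39. -68. 124. 116. 101. 136.]
   [  3.  28. -53. 125. 108.  91. 132.]
   [ -8.  23. -41. 125. 104.  85. 129.]
   [-24.  19. -22. 125. 100.  79. 128.]
   [-34.  18. -12. 126.  98.  76. 127.]
   [-52.  18.   7. 126.  95.  71. 126.]
   [-65.  19.  21. 127.  93.  68. 126.]
   [-73.  20.  30. 127.  92.  65. 125.]
   [-91.  26.  51. 128.  87.  56. 125.]
   [-105.   40.   69.  128.   77.   41.  127.]
B -85 30
   [ 43.  26. -60. 128.  78.  89. 125.]
   [ 23.  17. -38. 128.  72.  80. 127.]
   [  3.  14. -17. 129.  68.  75. 128.]
   [-16.  13.   3. 129.  65.  71. 130.]
   [-33.  14.  21. 130.  62.  67. 131.]
   [-44.  15.  33. 130.  60.  64. 133.]
   [-59.  19.  50. 131.  56.  60. 136.]
   [-74.  31.  69. 131.  43.  50. 145.]
B 40 30
   [124.  50. -76. 120. -16.  50.  14.]
   [119.  40. -68. 120. -30.  53.  25.]
   [ 95.  23. -37. 121. -52.  64.  42.]
   [ 79.  20. -20. 121. -58.  69.  46.]
   [ 70.  19. -10. 122. -60.  71.  48.]
   [ 61.  19.  -0. 122. -63.  74.  49.]
   [ 32.  21.  32. 123. -69.  82.  54.]
   [ 14.  28.  53. 123. -75.  91.  57.]
real	0m51.872s
user	0m42.632s
sys	0m0.450s
```

```bash
cat > t3.py <<'E'
from ik import *
from h import now,rel
p,r=now()
prev=(p,r)
for k,q in enumerate([[30,0,0,90,0,90,-145],[10,0,0,90,0,90,-79],[-10,0,0,90,0,90,-13],[-30,0,0,90,0,90,53],[-48,0,0,90,0,90,121]]):
    f=fk(np.array(q,float));print(k,f[0].round(3),rel(*prev,*f));prev=f
E
python3 t3.py
```

```text
0 [ 0.431 -0.28   0.349] (array([ 0.055 ,  0.04  , -0.1309]), array([-22.71, -41.32,  31.09]))
1 [ 0.501 -0.115  0.349] (array([-0.1576, -0.0837, -0.    ]), array([  0.,  -0., -86.]))
2 [0.51  0.063 0.349] (array([ 0.0123, -0.178 , -0.    ]), array([  0.,   0., -86.]))
3 [0.458 0.234 0.349] (array([ 0.1676, -0.0611, -0.    ]), array([ -0.,   0., -86.]))
4 [0.363 0.364 0.349] (array([ 0.1097,  0.1175, -0.    ]), array([ -0.,   0., -86.]))
```

```bash
sed -i 's/0,0,90,0,90,/-8,0,98,0,90,/g' t3.py; python3 t3.py
```

```text
0 [ 0.375 -0.247  0.344] (array([ 0.011 ,  0.0608, -0.1744]), array([-22.71, -41.32,  31.09]))
1 [ 0.437 -0.104  0.344] (array([-0.1371, -0.0741, -0.    ]), array([  0.,  -0., -86.]))
2 [0.446 0.052 0.344] (array([ 0.0119, -0.1554, -0.    ]), array([  0.,   0., -86.]))
3 [0.401 0.201 0.344] (array([ 0.1468, -0.0523, -0.    ]), array([ -0.,   0., -86.]))
4 [0.319 0.315 0.344] (array([ 0.0951,  0.1033, -0.    ]), array([ -0.,  -0., -86.]))
```

Call:
arm_command(targets=[[[0.011,0.061,-0.174,-22.7,-41.3,31.1,-0.2],[0.011,0.061,-0.174,-22.7,-41.3,31.1,-0.2],[0.011,0.061,-0.174,-22.7,-41.3,31.1,-0.2],[0.011,0.061,-0.174,-22.7,-41.3,31.1,-0.2],[0.011,0.061,-0.174,-22.7,-41.3,31.1,-0.2],[0.011,0.061,-0.174,-22.7,-41.3,31.1,-0.2],[0.011,0.061,-0.174,-22.7,-41.3,31.1,-0.2],[0.011,0.061,-0.174,-22.7,-41.3,31.1,-0.2]]])

```text
time_s: 5.0
tool_pos: [0.3744, -0.2499, 0.3427]
tool_rot: [179.6, 0.1, -85.2]
force: [0.2, -0.2, -0.5]
grip_width: 0.0524
```

```bash
python3 -c "from h import *;log()"
```

```text
5.0 [  34.9   -7.4   -4.2   97.6   -0.4   90.2 -144.4] [ 0.3744 -0.2499  0.3427] [ 1.7959e+02  1.1000e-01 -8.5180e+01] [ 0.2 -0.2 -0.5] 0.0524
```

Call:
arm_command(targets=[[[-0.137,-0.074,0,0,0,-86,-0.2],[-0.137,-0.074,0,0,0,-86,-0.2],[-0.137,-0.074,0,0,0,-86,-0.2],[-0.137,-0.074,0,0,0,-86,-0.2],[-0.137,-0.074,0,0,0,-86,-0.2],[-0.137,-0.074,0,0,0,-86,-0.2],[-0.137,-0.074,0,0,0,-86,-0.2],[-0.137,-0.074,0,0,0,-86,-0.2],[-0.137,-0.074,0,0,0,-86,-0.2],[-0.137,-0.074,0,0,0,-86,-0.2]]])

```text
time_s: 6.0
tool_pos: [0.4354, -0.104, 0.3431]
tool_rot: [179.9, 0.2, 1.5]
force: [0.1, -0.7, -0.3]
grip_width: 0.0521
```

Call:
arm_command(targets=[[[0.012,-0.155,0,0,0,-86,-0.2],[0.012,-0.155,0,0,0,-86,-0.2],[0.012,-0.155,0,0,0,-86,-0.2],[0.012,-0.155,0,0,0,-86,-0.2],[0.012,-0.155,0,0,0,-86,-0.2],[0.012,-0.155,0,0,0,-86,-0.2],[0.012,-0.155,0,0,0,-86,-0.2],[0.012,-0.155,0,0,0,-86,-0.2],[0.012,-0.155,0,0,0,-86,-0.2],[0.012,-0.155,0,0,0,-86,-0.2]]])

```text
time_s: 7.0
tool_pos: [0.4446, 0.0511, 0.3429]
tool_rot: [-179.8, 0.1, 87.4]
force: [-0.2, 0.5, 0.2]
grip_width: 0.0519
```

Call:
arm_command(targets=[[[0.147,-0.052,0,0,0,-86,-0.2],[0.147,-0.052,0,0,0,-86,-0.2],[0.147,-0.052,0,0,0,-86,-0.2],[0.147,-0.052,0,0,0,-86,-0.2],[0.147,-0.052,0,0,0,-86,-0.2],[0.147,-0.052,0,0,0,-86,-0.2],[0.147,-0.052,0,0,0,-86,-0.2],[0.147,-0.052,0,0,0,-86,-0.2],[0.147,-0.052,0,0,0,-86,-0.2],[0.147,-0.052,0,0,0,-86,-0.2]]])

```text
time_s: 8.0
tool_pos: [0.4005, 0.2006, 0.3429]
tool_rot: [-179.9, -0.2, 173.4]
force: [0.0, 0.2, -0.1]
grip_width: 0.0522
```

```bash
python3 -c "from h import *;log()"
```

```text
8.0 [ -5.8  -7.7 -21.4  97.4  -2.8  90.   56.4] [0.4005 0.2006 0.3429] [-179.88   -0.19  173.37] [ 0.   0.2 -0.1] 0.0522
```

```bash
cat > t4.py <<'E'
from ik import *
from h import now,rel
p,r=now()
A=np.array([.458,.201,.122]); al=-36;pi=30
M=Rt(al,pi);d=np.array([np.cos(np.radians(al)),np.sin(np.radians(al)),0])
f1=fk(np.array([-30,-8,-21,98,10,88,121.])) 
print(f1[0],rel(p,r,*f1))
for nm,g,Mx in (('mid',A-.14*d+[0,0,.14],Rt(al,60)),('pre',A-.1*d+[0,0,.03],M),('grasp',A,M)):
    x=g+.019*Mx[:,2];q=ik(x,Mx,np.array([-60,15,-4,127,64,73,129.]),n=4,marg=1)
    print(nm,x.round(4),None if q is None else q.round(1),rel(*f1,x,Mx));f1=(x,Mx)
E
python3 t4.py
```

```text
[0.35384521 0.30015039 0.34932881] (array([ 0.0579,  0.0935, -0.0064]), array([ 13.54,  -5.08, -88.27]))
mid [0.3524 0.2777 0.2455] None (array([0.0126, 0.0197, 0.1036]), array([  8.55,  15.79, -61.65]))
pre [0.3904 0.2501 0.1425] [-68.9  13.8  -8.2 123.7  55.1  83.1 128.3] (array([-0.0109,  0.    ,  0.1127]), array([-0., 30., -0.]))
grasp [0.4713 0.1913 0.1125] [-60.2  14.9  -4.2 127.3  64.1  73.3 128.9] (array([ 0.024 , -0.    ,  0.1016]), array([0., 0., 0.]))
```

```bash
cat > path.py <<'E'
from ik import *
from h import now,rel,get_obs
from scipy.spatial.transform import Slerp
def step(q,P,M):
    for _ in range(15):
        p,m=fk(q);e=np.concatenate([P-p,R.from_matrix(M@m.T).as_rotvec()])
        J=np.zeros((6,7))
        for i in range(7):
            dq=q.copy();dq[i]+=.01;p2,m2=fk(dq)
            J[:,i]=np.concatenate([p2-p,R.from_matrix(m2@m.T).as_rotvec()])/.01
        dqv=J.T@np.linalg.solve(J@J.T+1e-9*np.eye(6),e)
        q=np.clip(q+np.clip(dqv,-10,10),lim[:,0]+.2,lim[:,1]-.2)
    p,m=fk(q);return q,np.linalg.norm(P-p),np.degrees(np.linalg.norm(R.from_matrix(M@m.T).as_rotvec()))
def run(q,a,b,n=10,verbose=False):
    sl=Slerp([0,1],R.from_matrix(np.stack([a[1],b[1]])));w=(0,0)
    for t in np.linspace(0,1,n+1)[1:]:
        q,ep,er=step(q,a[0]+t*(np.array(b[0])-a[0]),sl(t).as_matrix());w=(max(w[0],ep),max(w[1],er))
    return q,w
E
cat > t5.py <<'E'
from path import *
p,r=now();q0=np.array(get_obs()['qpos'],float)
A=np.array([.458,.201,.122]);al=-36
d=np.array([np.cos(np.radians(al)),np.sin(np.radians(al)),0])
M=Rt(al,30)
pre=(A-.1*d+[0,0,.03]+.019*M[:,2],M);gr=(A+.019*M[:,2],M)
for y1,p1,pos in ((-100,85,[.33,.33,.34]),(-100,70,[.33,.33,.34]),(-80,60,[.33,.33,.34]),(-80,60,[.36,.36,.34]),(-80,60,[.36,.28,.30])):
    w=(np.array(pos),Rt(y1,p1))
    q,e=run(q0,(p,r),w);print(y1,p1,pos,np.round(e,3),q.round(0))
    q,e=run(q,w,pre);print('   pre',np.round(e,3),q.round(0))
    q,e=run(q,pre,gr);print('   gr',np.round(e,3),q.round(0), rel(p,r,*w),rel(*w,*pre))
E
python3 t5.py
```

```text
-100 85 [0.33, 0.33, 0.34] [0. 0.] [-19.  -2. -30.  93.   2.  93. 121.]
   pre [0. 0.] [-39.  18. -40. 123.  61.  90. 125.]
   gr [0. 0.] [-32.  18. -35. 126.  70.  81. 126.] (array([0.085 , 0.1204, 0.0029]), array([  3.83,   3.76, -86.57])) (array([ 0.0507, -0.0734,  0.2027]), array([ 35.62,  48.99, -55.91]))
-100 70 [0.33, 0.33, 0.34] [0. 0.] [-23.  10. -37.  84.  13. 106. 111.]
   pre [0. 0.] [-37.  19. -43. 123.  62.  91. 124.]
   gr [0. 0.] [-30.  19. -37. 126.  70.  81. 126.] (array([0.085 , 0.1204, 0.0029]), array([ 15.15,  15.78, -85.66])) (array([-0.0035, -0.0734,  0.2089]), array([ 41.91,  35.69, -49.95]))
-80 60 [0.33, 0.33, 0.34] [0. 0.] [-28.  14. -42.  84.  25. 111. 123.]
   pre [0. 0.] [-36.  19. -44. 123.  62.  91. 124.]
   gr [0. 0.] [-28.  19. -38. 126.  71.  82. 126.] (array([0.085 , 0.1204, 0.0029]), array([  27.92,   20.49, -103.83])) (array([-0.0215, -0.0456,  0.2156]), array([ 31.46,  28.5 , -31.46]))
-80 60 [0.36, 0.36, 0.34] [0. 0.] [-29.  20. -42.  78.  29. 113. 123.]
   pre [0. 0.] [-36.  19. -44. 123.  62.  91. 124.]
   gr [0. 0.] [-28.  19. -39. 126.  71.  82. 126.] (array([0.0586, 0.1537, 0.0028]), array([  27.92,   20.49, -103.83])) (array([-0.0005, -0.0109,  0.2278]), array([ 31.46,  28.5 , -31.46]))
-80 60 [0.36, 0.28, 0.3] [0. 0.] [-23.  10. -38.  92.  25. 104. 128.]
   pre [0. 0.] [-37.  19. -43. 123.  62.  91. 124.]
   gr [0. 0.] [-29.  19. -37. 126.  70.  81. 126.] (array([0.0493, 0.0743, 0.0429]), array([  27.92,   20.49, -103.83])) (array([-0.0487, -0.0248,  0.1538]), array([ 31.46,  28.5 , -31.46]))
```

Call:
arm_command(targets=[[[0.085,0.12,0.003,3.8,3.8,-86.5,-0.2],[0.085,0.12,0.003,3.8,3.8,-86.5,-0.2],[0.085,0.12,0.003,3.8,3.8,-86.5,-0.2],[0.085,0.12,0.003,3.8,3.8,-86.5,-0.2],[0.085,0.12,0.003,3.8,3.8,-86.5,-0.2],[0.085,0.12,0.003,3.8,3.8,-86.5,-0.2],[0.085,0.12,0.003,3.8,3.8,-86.5,-0.2],[0.085,0.12,0.003,3.8,3.8,-86.5,-0.2],[0.085,0.12,0.003,3.8,3.8,-86.5,-0.2],[0.085,0.12,0.003,3.8,3.8,-86.5,-0.2]]])

```text
time_s: 9.0
tool_pos: [0.3311, 0.3301, 0.3401]
tool_rot: [180.0, -5.0, -100.8]
force: [0.2, -0.1, 0.3]
grip_width: 0.0522
```

Call:
arm_command(targets=[[[0.0507,-0.0734,0.2027,35.62,48.99,-55.91,-0.2],[0.0507,-0.0734,0.2027,35.62,48.99,-55.91,-0.2],[0.0507,-0.0734,0.2027,35.62,48.99,-55.91,-0.2],[0.0507,-0.0734,0.2027,35.62,48.99,-55.91,-0.2],[0.0507,-0.0734,0.2027,35.62,48.99,-55.91,-0.2],[0.0507,-0.0734,0.2027,35.62,48.99,-55.91,-0.2],[0.0507,-0.0734,0.2027,35.62,48.99,-55.91,-0.2],[0.0507,-0.0734,0.2027,35.62,48.99,-55.91,-0.2],[0.0507,-0.0734,0.2027,35.62,48.99,-55.91,-0.2],[0.0507,-0.0734,0.2027,35.62,48.99,-55.91,-0.2]]])

```text
time_s: 10.0
tool_pos: [0.3886, 0.2498, 0.1419]
tool_rot: [179.5, -60.0, -36.4]
force: [-0.4, 0.2, -0.9]
grip_width: 0.0519
```

Run:
```python
from h import *
log()
c=cam('wrist','w1.png');W=cloud(c).reshape(-1,3)
P=W[(np.hypot(W[:,0]-.458,W[:,1]-.2)<.03)&(W[:,2]>.05)&(W[:,2]<.13)]
from scipy.optimize import least_squares
if len(P)>10:
    f=least_squares(lambda q:np.hypot(P[:,0]-q[0],P[:,1]-q[1])-.009,P.mean(0)[:2]+[.006,-.004],loss='soft_l1',f_scale=.002);print(len(P),f.x)
P=W[(abs(W[:,0]-.65)<.1)&(abs(W[:,1]-.1)<.1)&(W[:,2]>.088)&(W[:,2]<.1)]
print(len(P), cv2.minAreaRect((P[:,:2]*1000).astype(np.float32)) if len(P)>10 else '')
```

```text
10.0 [-39.4  18.6 -40.2 122.2  60.6  90.8 124.3] [0.3886 0.2498 0.1419] [179.54 -60.   -36.38] [-0.4  0.2 -0.9] 0.0519
1493 [0.45924197 0.19976662]
1371 ((647.9398193359375, 92.66751861572266), (113.85768127441406, 77.05316162109375), 87.6954345703125)
```

View pics/w1.png

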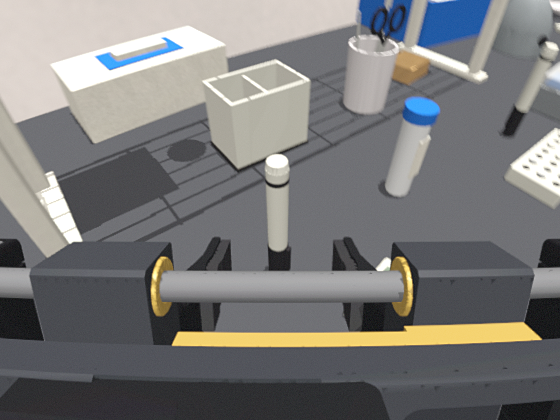

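```bash
cat > t6.py <<'E'
from path import *
p,r=now();q0=np.array(get_obs()['qpos'],float)
M=Rt(-36,30);gr=(np.array([.459,.2,.122])+.019*M[:,2],M)
q,e=run(q0,(p,r),gr);print(e,q.round(0),rel(p,r,*gr))
up=(gr[0]+[0,0,.13],M);q,e=run(q,gr,up);print('up',e,q.round(0),rel(*gr,*up))
E
python3 t6.py
```

```text
(np.float64(4.90457592513324e-16), np.float64(3.4719331699720434e-14)) [-32.  18. -35. 126.  70.  80. 126.] (array([ 0.0271, -0.0037,  0.1033]), array([ 0.77, -0.05,  0.1 ]))
up (np.float64(2.9893669801409083e-16), np.float64(3.369992251569278e-14)) [-28.   3. -36. 122.  61.  82. 145.] (array([ 0.1126,  0.    , -0.065 ]), array([0., 0., 0.]))
```

Call:
arm_command(targets=[[[0.009,-0.001,0.035,0.3,0,0,-0.2],[0.018,-0.0025,0.07,0.5,0,0,-0.2],[0.0271,-0.0037,0.1033,0.77,0,0.1,-0.2],[0.0271,-0.0037,0.1033,0.77,0,0.1,-0.2],[0.0271,-0.0037,0.1033,0.77,0,0.1,0.2],[0.0271,-0.0037,0.1033,0.77,0,0.1,1],[0.0271,-0.0037,0.1033,0.77,0,0.1,1],[0.0271,-0.0037,0.1033,0.77,0,0.1,1],[0.0271,-0.0037,0.1033,0.77,0,0.1,1],[0.0271,-0.0037,0.1033,0.77,0,0.1,1]]], newtons=15)

```text
time_s: 11.05
tool_pos: [0.4739, 0.19, 0.1144]
tool_rot: [-179.0, -59.9, -37.5]
force: [0.1, -0.4, -0.4]
grip_width: 0.0169
```

Run:
```python
from h import *
log();cam('wrist','w2.png');cam('side','s2.png')
```

```text
11.05 [-31.4  18.1 -34.4 126.   69.6  80.5 126.2] [0.4739 0.19   0.1144] [-179.05  -59.89  -37.46] [ 0.1 -0.4 -0.4] 0.0169
```

View pics/w2.png

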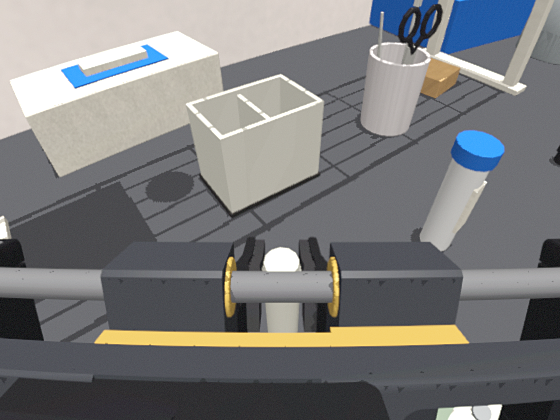

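View pics/s2.png

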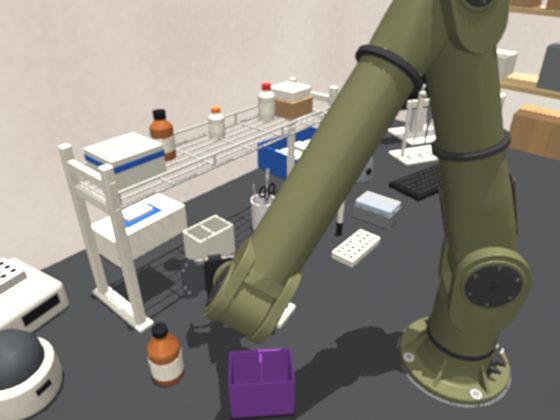

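```bash
cat > t7.py <<'E'
from path import *
import sys
p,r=now();q0=np.array(get_obs()['qpos'],float)
M=Rt(-36,30)
w=[]
def T(g,al,pi): M=Rt(al,pi);return (np.array(g)+.019*M[:,2],M)
w=[('up',T([.452,.2,.21],-36,30)),('out',T([.47,.147,.223],-25,12)),('over',T([.624,.076,.223],-25,12)),('down',T([.624,.076,.123],-25,12))]
prev=(p,r);q=q0
for n,t in w:
    q,e=run(q,prev,t);print(n,np.round(e,4),q.round(0),*rel(*prev,*t),t[0].round(4));prev=t
E
python3 t7.py
```

```text
up [0. 0.] [-30.   7. -36. 124.  63.  82. 139.] [ 0.0709  0.0041 -0.0495] [ 0.32  0.1  -0.74] [0.4653 0.1903 0.2005]
out [0. 0.] [-31.   7. -35. 139.  85.  84. 125.] [0.0398 0.0288 0.0319] [10.31 17.94 -3.96] [0.4868 0.1391 0.219 ]
over [0. 0.] [-18.  11. -22. 133. 106.  68. 127.] [ 0.0353 -0.0007  0.1659] [0. 0. 0.] [0.6408 0.0681 0.219 ]
down [0. 0.] [-19.  26. -20. 133. 114.  77. 114.] [-0.0978 -0.      0.0208] [0. 0. 0.] [0.6408 0.0681 0.119 ]
```

```bash
sed -i 's/\[.47,.147,.223\]/[.51,.13,.223]/' t7.py; python3 t7.py
```

```text
up [0. 0.] [-30.   7. -36. 124.  63.  82. 139.] [ 0.0709  0.0041 -0.0495] [ 0.32  0.1  -0.74] [0.4653 0.1903 0.2005]
out [0. 0.] [-27.   7. -32. 139.  90.  80. 126.] [0.061  0.019  0.0685] [10.31 17.94 -3.96] [0.5268 0.1221 0.219 ]
over [0. 0.] [-18.  11. -22. 133. 106.  68. 127.] [0.0262 0.0008 0.1234] [0. 0. 0.] [0.6408 0.0681 0.219 ]
down [0. 0.] [-19.  26. -20. 133. 114.  77. 114.] [-0.0978 -0.      0.0208] [0. 0. 0.] [0.6408 0.0681 0.119 ]
```

Call:
arm_command(targets=[[[0.024,0.001,-0.016,0,0,0,1],[0.048,0.003,-0.033,0,0,0,1],[0.071,0.004,-0.0495,0.3,0,-0.7,1],[0.071,0.004,-0.0495,0.3,0,-0.7,1]]])

```text
time_s: 11.55
tool_pos: [0.4661, 0.1917, 0.2045]
tool_rot: [-179.2, -60.0, -36.7]
force: [0.0, 0.5, -0.0]
grip_width: 0.0172
```

```bash
sed -i "s/^w=\[('up'.*'out'/w=[('out'/" t7.py; python3 t7.py
python3 - <<'E'
from h import *
log();cam('wrist','w3.png');cam('side','s3.png')
E
```

```text
out [0. 0.] [-27.   7. -32. 139.  90.  80. 126.] [0.0577 0.0205 0.0706] [10.18 17.87 -4.33] [0.5268 0.1221 0.219 ]
over [0. 0.] [-17.  11. -22. 133. 106.  69. 127.] [0.0262 0.0008 0.1234] [0. 0. 0.] [0.6408 0.0681 0.219 ]
down [0. 0.] [-19.  27. -20. 133. 114.  77. 114.] [-0.0978 -0.      0.0208] [0. 0. 0.] [0.6408 0.0681 0.119 ]
11.55 [-29.3   6.5 -36.5 124.2  63.   81.5 138.7] [0.4661 0.1917 0.2045] [-179.21  -60.03  -36.69] [ 0.   0.5 -0. ] 0.0172
```

View pics/s3.png

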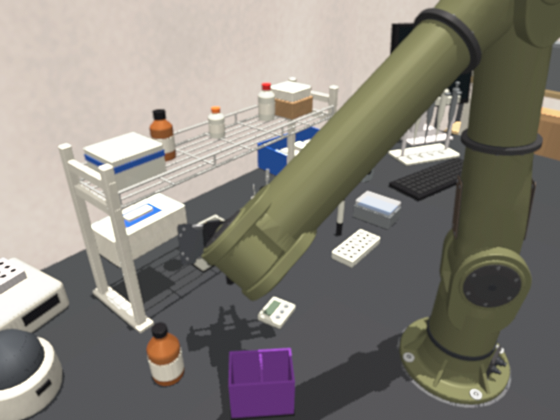

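Call:
arm_command(targets=[[[0.029,0.01,0.035,5,9,-2.2,1],[0.0577,0.0205,0.0706,10.2,17.9,-4.3,1],[0.0577,0.0205,0.0706,10.2,17.9,-4.3,1],[0.0577,0.0205,0.0706,10.2,17.9,-4.3,1],[0.0577,0.0205,0.0706,10.2,17.9,-4.3,1]]])

```text
time_s: 12.15
tool_pos: [0.526, 0.1211, 0.2138]
tool_rot: [178.1, -77.7, -23.2]
force: [0.4, 1.1, 0.2]
grip_width: 0.0168
```

```bash
sed -i "s/^w=\[('out'.*'over'/w=[('over'/" t7.py
python3 - <<'E'
from h import *
log()
c=cam('wrist','w4.png');W=cloud(c).reshape(-1,3)
P=W[(abs(W[:,0]-.65)<.1)&(abs(W[:,1]-.1)<.1)&(W[:,2]>.088)&(W[:,2]<.1)]
print(len(P), cv2.minAreaRect((P[:,:2]*1000).astype(np.float32)) if len(P)>10 else '')
E
python3 t7.py
```

```text
12.15 [-26.7   7.6 -32.  138.7  90.4  79.5 126.1] [0.526  0.1211 0.2138] [178.11 -77.67 -23.18] [0.4 1.1 0.2] 0.0168
37 ((654.047607421875, 75.16631317138672), (23.881961822509766, 95.8832015991211), 49.77476119995117)
over [0. 0.] [-17.  11. -22. 133. 106.  69. 127.] [0.0311 0.0004 0.1227] [0.06 0.28 0.28] [0.6408 0.0681 0.219 ]
down [0. 0.] [-19.  27. -21. 133. 114.  77. 114.] [-0.0978 -0.      0.0208] [0. 0. 0.] [0.6408 0.0681 0.119 ]
```

View pics/w4.png

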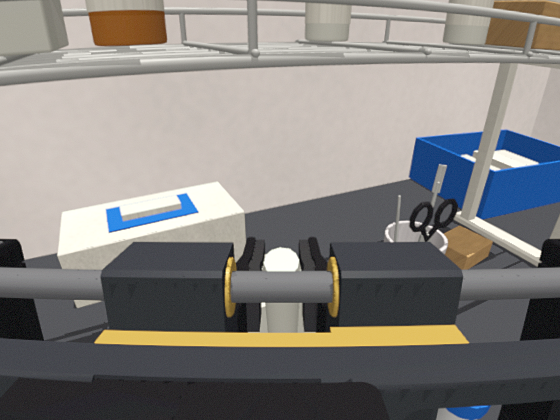

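Call:
arm_command(targets=[[[0.012,0,0.025,0,0.2,0.2,1],[0.02,0,0.06,0,0.3,0.3,1],[0.027,0,0.095,0,0.3,0.3,1],[0.0325,0.0004,0.1227,0,0.3,0.3,1],[0.0325,0.0004,0.1227,0,0.3,0.3,1],[0.0325,0.0004,0.1227,0,0.3,0.3,1]]])

```text
time_s: 12.8
tool_pos: [0.6414, 0.0674, 0.2217]
tool_rot: [-179.5, -78.1, -25.6]
force: [-0.7, 0.8, -0.9]
grip_width: 0.0169
```

```bash
sed -i "s/^w=\[('over'.*'down'/w=[('down'/" t7.py
python3 - <<'E'
from h import *
log()
cam('side','s5.png');cam('scene','c5.png')
i=cv2.imread('pics/s5.png')[170:300,150:350];j=cv2.imread('pics/c5.png')[180:310,150:350]
cv2.imwrite('pics/cs5.png',np.hstack([cv2.resize(i,None,fx=2,fy=4)[:, :],cv2.resize(j,None,fx=2,fy=4)]))
E
python3 t7.py
```

```text
12.8 [-17.3  11.  -22.3 133.2 105.9  68.5 127.1] [0.6414 0.0674 0.2217] [-179.53  -78.13  -25.59] [-0.7  0.8 -0.9] 0.0169
down [0. 0.] [-19.  27. -21. 133. 114.  77. 114.] [-0.1     0.0002  0.0213] [-0.02 -0.12 -0.04] [0.6408 0.0681 0.119 ]
```

View pics/s5.png

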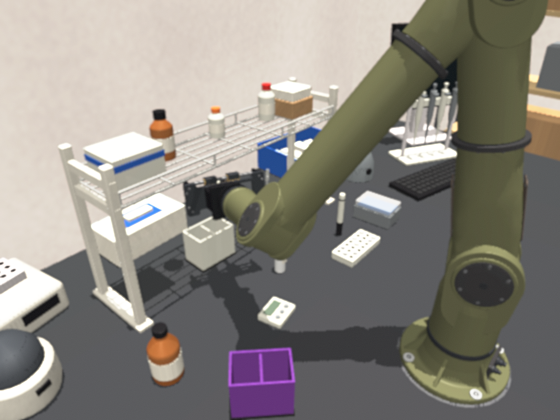

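View pics/c5.png

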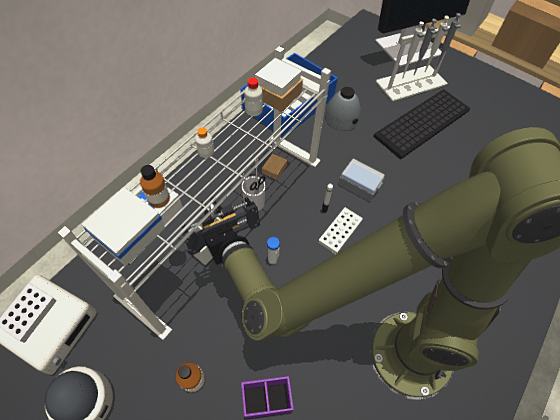

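Call:
arm_command(targets=[[[-0.025,0,0.0053,0,0,0,1],[-0.05,0,0.0106,0,0,0,1],[-0.07,0,0.015,0,0,0,1],[-0.085,0,0.018,0,0,0,1],[-0.095,0,0.0202,0,0,0,1],[-0.095,0,0.0202,0,0,0,1]]])

```text
time_s: 13.5
tool_pos: [0.6404, 0.0675, 0.1225]
tool_rot: [179.5, -78.0, -24.5]
force: [0.9, -0.6, 0.6]
grip_width: 0.017
```

```bash
python3 - <<'E'
from h import *
log();cam('wrist','w6.png')
cam('side','s6.png');cam('scene','c6.png')
i=cv2.imread('pics/s6.png')[170:290,160:300];j=cv2.imread('pics/c6.png')[180:300,160:300]
cv2.imwrite('pics/cs6.png',np.hstack([cv2.resize(i,None,fx=2.8,fy=4),cv2.resize(j,None,fx=2.8,fy=4)]))
E
python3 t7.py
```

```text
13.5 [-19.   26.  -20.6 133.3 113.6  76.4 114.4] [0.6404 0.0675 0.1225] [179.51 -78.02 -24.52] [ 0.9 -0.6  0.6] 0.017
down [0. 0.] [-19.  27. -21. 133. 114.  77. 114.] [-0.0058 -0.0008  0.0004] [ 0.06 -0.19 -0.05] [0.6408 0.0681 0.119 ]
```

View pics/cs6.png

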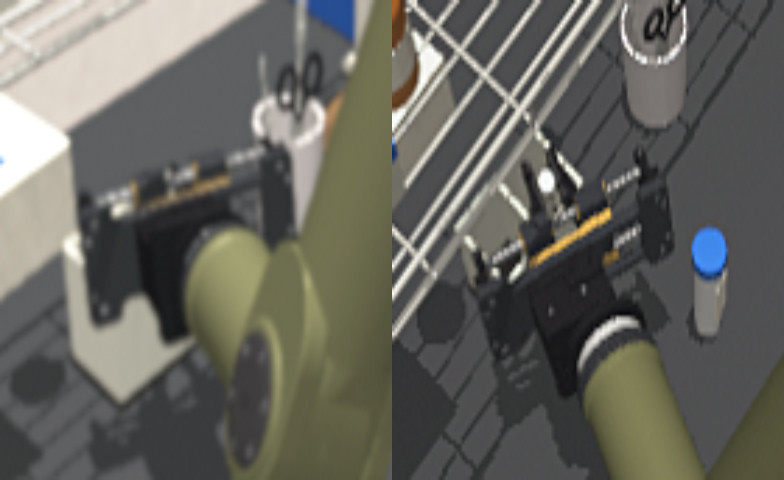

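View pics/w6.png

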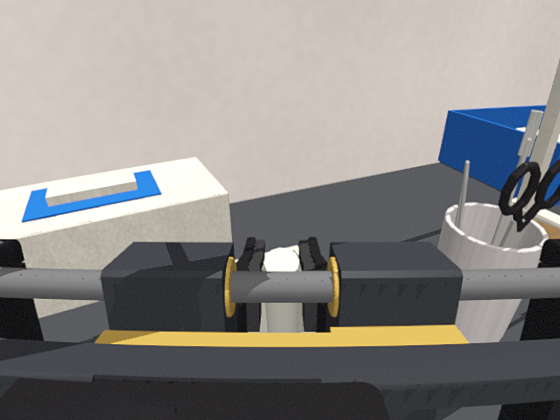

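Call:
arm_command(targets=[[[-0.004,0,0.001,0,0,0,1],[-0.004,0,0.001,0,0,0,1],[-0.004,0,0.001,0,0,0,0.5],[-0.004,0,0.001,0,0,0,0.2],[-0.004,0,0.001,0,0,0,0.1],[-0.004,0,0.001,0,0,0,0.1],[-0.004,0,0.001,0,0,0,0.1]]])

```text
time_s: 14.35
tool_pos: [0.6411, 0.0663, 0.1196]
tool_rot: [179.8, -78.1, -25.0]
force: [-0.9, -0.7, -0.0]
grip_width: 0.038
```

Run:
```python
from h import *
log();cam('wrist','w7.png')
cam('scene','c7.png')
i=cv2.imread('pics/w7.png')[200:400,150:430];j=cv2.imread('pics/c7.png')[180:300,160:300]
cv2.imwrite('pics/cs7.png',np.hstack([cv2.resize(i,(392,480)),cv2.resize(j,None,fx=2.8,fy=4)]))
```

```text
14.35 [-19.   26.5 -20.4 133.3 113.9  76.7 113.9] [0.6411 0.0663 0.1196] [179.85 -78.12 -24.96] [-0.9 -0.7 -0. ] 0.038
```

View pics/cs7.png

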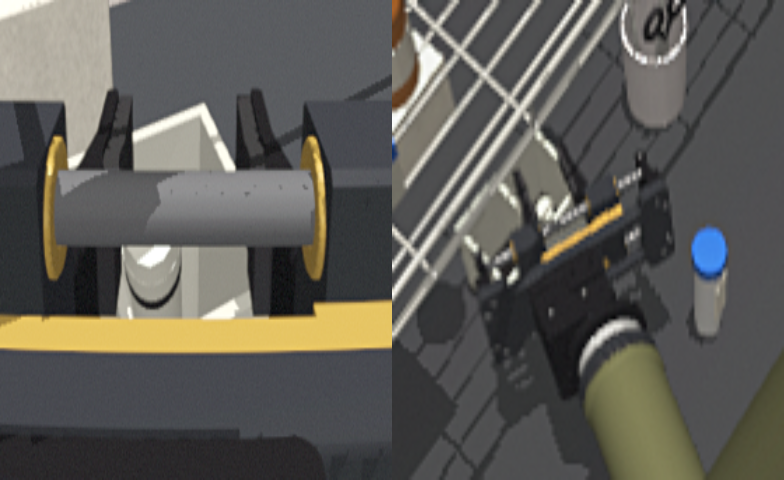

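```bash
cat > t8.py <<'E'
from path import *
p,r=now();q0=np.array(get_obs()['qpos'],float)
def T(g,al,pi): M=Rt(al,pi);return (np.array(g)+.019*M[:,2],M)
B=np.array([.4425,-.232,.122]);
for al in (-75,-85):
  d=np.array([np.cos(np.radians(al)),np.sin(np.radians(al)),0])
  w=[('ret',(p-.13*r[:,2],r)),('mid',T([.43,.05,.30],-55,40)),('pre',T(B-.1*d+[0,0,.05],al,30)),('gr',T(B,al,30))]
  prev=(p,r);q=q0
  for n,t in w:
    q,e=run(q,prev,t);print(n,np.round(e,4),q.round(0),*rel(*prev,*t),t[0].round(4));prev=t
E
python3 t8.py
```

```text
ret [0. 0.] [-28.  20. -31. 139.  96.  86. 115.] [-0.   -0.   -0.13] [0. 0. 0.] [0.5259 0.1203 0.1464]
mid [0.     4.4628] [-24. -12. -21. 122.  45.  83. 154.] [ 0.1292  0.1117 -0.0725] [-27.13 -27.49  13.23] [0.4383 0.0381 0.2878]
pre [0.     2.0332] [-17.   2. -12. 134.  60.  78. 133.] [-0.0027  0.1229  0.1917] [-16.4    9.9   11.49] [ 0.4209 -0.1513  0.1625]
gr [0. 0.] [-10.   8.  -4. 136.  73.  66. 130.] [0.0067 0.     0.1116] [0. 0. 0.] [ 0.4468 -0.2479  0.1125]
ret [0. 0.] [-28.  20. -31. 139.  96.  86. 115.] [-0.   -0.   -0.13] [0. 0. 0.] [0.5259 0.1203 0.1464]
mid [0.     4.4628] [-24. -12. -21. 122.  45.  83. 154.] [ 0.1292  0.1117 -0.0725] [-27.13 -27.49  13.23] [0.4383 0.0381 0.2878]
pre [0.     1.4542] [-16.  10. -11. 125.  56.  84. 131.] [0.0013 0.1097 0.1964] [-24.61   9.77  17.23] [ 0.4352 -0.1488  0.1625]
gr [0. 0.] [ -9.  14.  -4. 129.  66.  72. 129.] [ 0.0067 -0.      0.1116] [0. 0. 0.] [ 0.4439 -0.2484  0.1125]
```

```bash
sed -i "s/('mid',T(\[.43,.05,.30\],-55,40))/('mid',T([.45,.05,.24],-62,25))/; s/ in (-75,-85)/ in (-85,)/" t8.py; python3 t8.py
```

```text
ret [0. 0.] [-28.  20. -31. 139.  96.  86. 115.] [-0.   -0.   -0.13] [0. 0. 0.] [0.5259 0.1203 0.1464]
mid [0. 0.] [-21.   8. -31. 122.  59.  93. 134.] [ 0.0785  0.1062 -0.0422] [-35.06 -12.68  11.72] [0.4581 0.0348 0.232 ]
pre [0. 0.] [ -8.  11. -19. 125.  57.  85. 130.] [0.001  0.1064 0.1665] [-20.41  -4.93  10.62] [ 0.4352 -0.1488  0.1625]
gr [0. 0.] [ -1.  14. -13. 129.  67.  74. 128.] [ 0.0067 -0.      0.1116] [0. 0. 0.] [ 0.4439 -0.2484  0.1125]
```

Call:
arm_command(targets=[[[0,0,0,0,0,0,-0.1],[0,0,-0.02,0,0,0,-0.1],[0,0,-0.05,0,0,0,-0.1],[0,0,-0.09,0,0,0,-0.1],[0,0,-0.13,0,0,0,-0.1],[0,0,-0.13,0,0,0,-0.1]]])

```text
time_s: 15.05
tool_pos: [0.524, 0.1242, 0.147]
tool_rot: [-179.8, -78.1, -24.9]
force: [0.5, -0.0, 0.8]
grip_width: 0.0476
```

```bash
python3 - <<'E'
from h import *
log();cam('wrist','w8.png')
cam('scene','c8.png');
j=cv2.imread('pics/c8.png')[180:300,160:300]
i=cv2.imread('pics/w8.png')
cv2.imwrite('pics/cs8.png',np.hstack([cv2.resize(i,(400,480)),cv2.resize(j,None,fx=2.8,fy=4)]))
E
sed -i "s/('ret',(p-.13\*r\[:,2\],r)),//" t8.py; python3 t8.py
```

```text
15.05 [-27.9  20.4 -31.5 139.1  96.2  85.7 114.5] [0.524  0.1242 0.147 ] [-179.78  -78.1   -24.9 ] [ 0.5 -0.   0.8] 0.0476
mid [0. 0.] [-21.   8. -31. 122.  59.  93. 134.] [ 0.0783  0.107  -0.0419] [-35.19 -12.68  11.71] [0.4581 0.0348 0.232 ]
pre [0. 0.] [ -8.  11. -19. 125.  57.  85. 130.] [0.001  0.1064 0.1665] [-20.41  -4.93  10.62] [ 0.4352 -0.1488  0.1625]
gr [0. 0.] [ -1.  14. -13. 129.  67.  74. 128.] [ 0.0067 -0.      0.1116] [0. 0. 0.] [ 0.4439 -0.2484  0.1125]
```

View pics/cs8.png

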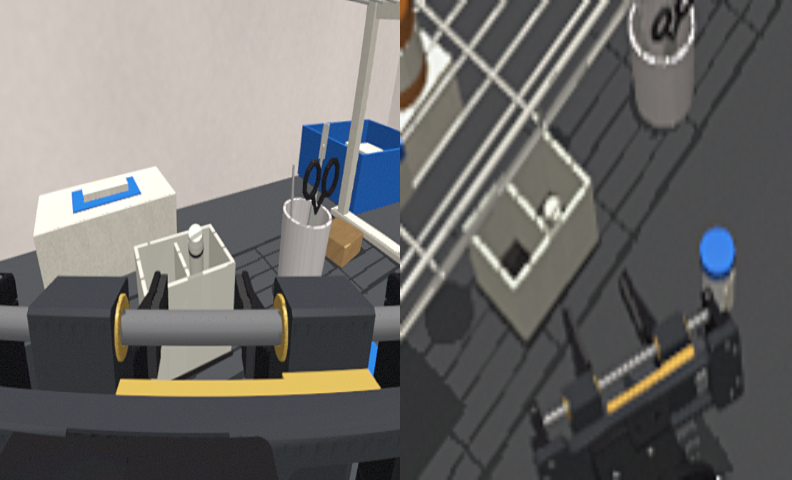

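Call:
arm_command(targets=[[[0.04,0.005,-0.02,0,0,0,-0.1],[0.07,0.03,-0.04,-10,-3.5,3,-0.1],[0.0783,0.06,-0.042,-18,-7,6,-0.1],[0.0783,0.09,-0.042,-26,-10,9,-0.1],[0.0783,0.107,-0.042,-35.2,-12.7,11.7,-0.1],[0.0783,0.107,-0.042,-35.2,-12.7,11.7,-0.1],[0.0783,0.107,-0.042,-35.2,-12.7,11.7,-0.1]]])

```text
time_s: 15.85
tool_pos: [0.4599, 0.033, 0.2322]
tool_rot: [-179.8, -64.9, -62.6]
force: [0.2, -0.6, 0.1]
grip_width: 0.0479
```

```bash
sed -i "s/w=\[('mid'.*),('pre'/w=[('pre'/" t8.py; python3 t8.py;python3 - <<'E'
from h import *
log();c=cam('wrist','w9.png');W=cloud(c).reshape(-1,3)
P=W[(np.hypot(W[:,0]-.4415,W[:,1]+.2325)<.03)&(W[:,2]>.05)&(W[:,2]<.13)]
from scipy.optimize import least_squares
if len(P)>10:
    f=least_squares(lambda q:np.hypot(P[:,0]-q[0],P[:,1]-q[1])-.009,P.mean(0)[:2]+[.0,-.007],loss='soft_l1',f_scale=.002);print(len(P),f.x)
E
```

```text
pre [0. 0.] [ -7.  11. -20. 125.  57.  85. 130.] [0.0005 0.106  0.1651] [-20.03  -4.85  10.36] [ 0.4352 -0.1488  0.1625]
gr [0. 0.] [ -0.  14. -13. 129.  67.  74. 128.] [ 0.0067 -0.      0.1116] [0. 0. 0.] [ 0.4439 -0.2484  0.1125]
15.85 [-20.4   8.3 -31.4 122.1  59.1  93.3 133.5] [0.4599 0.033  0.2322] [-179.82  -64.93  -62.62] [ 0.2 -0.6  0.1] 0.0479
681 [ 0.44274886 -0.23248437]
```

View pics/w9.png

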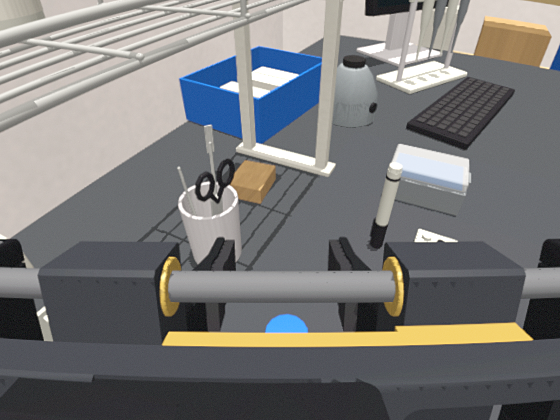

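Call:
arm_command(targets=[[[0.0005,0.03,0.035,-6,-1.5,3,-0.1],[0.0005,0.06,0.08,-12,-3,6,-0.1],[0.0005,0.085,0.12,-16,-4,8.5,-0.1],[0.0005,0.106,0.165,-20,-4.9,10.4,-0.1],[0.0005,0.106,0.165,-20,-4.9,10.4,-0.1],[0.0005,0.106,0.165,-20,-4.9,10.4,-0.1]]])

```text
time_s: 16.5
tool_pos: [0.4327, -0.1496, 0.1618]
tool_rot: [179.6, -60.1, -84.4]
force: [-1.7, -0.4, -0.4]
grip_width: 0.0483
```

```bash
sed -i "s/w=\[('pre'.*),('gr'/w=[('gr'/" t8.py; python3 t8.py;python3 - <<'E'
from h import *
log();c=cam('wrist','w10.png');W=cloud(c).reshape(-1,3)
P=W[(np.hypot(W[:,0]-.4415,W[:,1]+.2325)<.03)&(W[:,2]>.05)&(W[:,2]<.13)]
from scipy.optimize import least_squares
if len(P)>10:
    f=least_squares(lambda q:np.hypot(P[:,0]-q[0],P[:,1]-q[1])-.009,P.mean(0)[:2]+[.0,-.007],loss='soft_l1',f_scale=.002);print(len(P),f.x)
E
```

```text
gr [0. 0.] [ -0.  14. -13. 129.  67.  74. 128.] [ 0.0068 -0.0023  0.1108] [-0.13 -0.12  0.31] [ 0.4439 -0.2484  0.1125]
16.5 [ -7.2  10.5 -19.9 125.3  57.   84.7 130.1] [ 0.4327 -0.1496  0.1618] [179.6  -60.12 -84.38] [-1.7 -0.4 -0.4] 0.0483
1287 [ 0.44262003 -0.23284929]
```

View pics/w10.png

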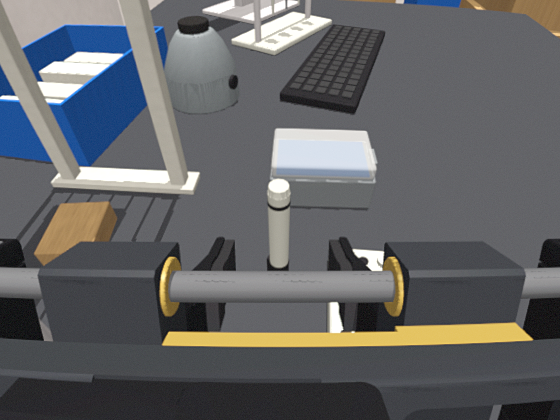

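Call:
arm_command(targets=[[[0.0023,-0.0008,0.037,0,0,0.1,-0.1],[0.0045,-0.0015,0.074,0,0,0.2,-0.1],[0.0068,-0.0023,0.1108,0,0,0.3,-0.1],[0.0068,-0.0023,0.1108,0,0,0.3,-0.1],[0.0068,-0.0023,0.1108,0,0,0.3,0.2],[0.0068,-0.0023,0.1108,0,0,0.3,1],[0.0068,-0.0023,0.1108,0,0,0.3,1],[0.0068,-0.0023,0.1108,0,0,0.3,1],[0.0068,-0.0023,0.1108,0,0,0.3,1],[0.0068,-0.0023,0.1108,0,0,0.3,1]]], newtons=15)

```text
time_s: 17.55
tool_pos: [0.4461, -0.2463, 0.1134]
tool_rot: [-179.5, -60.1, -85.2]
force: [0.4, 0.5, 0.2]
grip_width: 0.0171
```

```bash
cat > t9.py <<'E'
from path import *
from h import log
log()
p,r=now();q0=np.array(get_obs()['qpos'],float)
def T(g,al,pi): M=Rt(al,pi);return (np.array(g)+.019*M[:,2],M)
B=np.array([.4425,-.232,.122]);
# left mouth centre
c=np.array([.647,.093])+np.array([.027*np.sin(np.radians(2.3)),.027]);print(c)
g=c+[-.022,.010]
w=[('up',T([.4425,-.232,.25],-85,30)),('m1',T([.435,-.06,.26],-65,25)),('m2',T([.45,.12,.25],-40,18)),('out',T([.51,g[1]+.054,.223],-25,12)),('over',T([*g,.223],-25,12)),('down',T([*g,.123],-25,12))]
prev=(p,r);q=q0
for n,t in w:
    q,e=run(q,prev,t);print(n,np.round(e,4),q.round(0),*rel(*prev,*t),t[0].round(4));prev=t
E
python3 t9.py
```

```text
17.55 [ -0.5  14.1 -13.5 128.6  67.1  73.8 128.3] [ 0.4461 -0.2463  0.1134] [-179.52  -60.05  -85.17] [0.4 0.5 0.2] 0.0171
[0.64808356 0.12      ]
up [0. 0.] [  1.   0. -14. 124.  61.  79. 146.] [ 0.1111  0.0018 -0.0618] [-0.33 -0.05 -0.09] [ 0.4439 -0.2484  0.2405]
m1 [0. 0.] [-12.  -4. -28. 130.  60.  85. 141.] [-0.0762 -0.0134 -0.1549] [17.75  4.95 -9.24] [ 0.4423 -0.0756  0.252 ]
m2 [0. 0.] [-24.   4. -40. 131.  70.  89. 133.] [-0.0737 -0.0973 -0.1396] [23.27  6.89 -9.17] [0.4638 0.1084 0.2441]
out [0. 0.] [-26.  13. -38. 133.  89.  86. 127.] [-0.0224 -0.0924  0.0122] [14.5   5.97 -3.88] [0.5268 0.1761 0.219 ]
over [0. 0.] [-17.  16. -29. 129. 103.  74. 129.] [ 2.660e-02 -1.000e-04  1.252e-01] [0. 0. 0.] [0.6429 0.1221 0.219 ]
down [0. 0.] [-19.  30. -27. 129. 110.  81. 117.] [-0.0978 -0.      0.0208] [0. 0. 0.] [0.6429 0.1221 0.119 ]
```

```bash
sed -i "s/\[.4425,-.232,.25\]/[.4425,-.232,.27]/;s/\[.435,-.06,.26\]/[.425,-.06,.285]/;s/\[.45,.12,.25\]/[.44,.12,.27]/" t9.py; python3 t9.py | grep -v '^1'
```

```text
[0.64808356 0.12      ]
up [0. 0.] [  1.  -1. -14. 123.  60.  80. 148.] [ 0.1284  0.0017 -0.0718] [-0.33 -0.05 -0.09] [ 0.4439 -0.2484  0.2605]
m1 [0. 0.] [-12.  -7. -28. 130.  58.  86. 145.] [-0.0723 -0.0034 -0.1582] [17.75  4.95 -9.24] [ 0.4323 -0.0756  0.277 ]
m2 [0. 0.] [-24.   1. -41. 131.  68.  89. 136.] [-0.0783 -0.0973 -0.1374] [23.27  6.89 -9.17] [0.4538 0.1084 0.2641]
out [0. 0.] [-25.  14. -39. 133.  89.  86. 127.] [-0.0391 -0.0988  0.0257] [14.5   5.97 -3.88] [0.5268 0.1761 0.219 ]
over [0. 0.] [-16.  16. -30. 129. 103.  75. 129.] [ 2.660e-02 -1.000e-04  1.252e-01] [0. 0. 0.] [0.6429 0.1221 0.219 ]
down [0. 0.] [-19.  30. -27. 129. 110.  82. 118.] [-0.0978 -0.      0.0208] [0. 0. 0.] [0.6429 0.1221 0.119 ]
```

Call:
arm_command(targets=[[[0.03,0,-0.017,0,0,0,1],[0.07,0.001,-0.039,0,0,0,1],[0.11,0.0015,-0.061,0,0,0,1],[0.128,0.0017,-0.072,-0.3,0,0,1],[0.128,0.0017,-0.072,-0.3,0,0,1]]])

```text
time_s: 18.05
tool_pos: [0.445, -0.2482, 0.2637]
tool_rot: [-179.0, -60.1, -85.9]
force: [1.2, -0.1, -0.4]
grip_width: 0.0176
```

Call:
arm_command(targets=[[[-0.0145,-0.001,-0.032,3.5,1,-1.8,1],[-0.03,-0.0015,-0.064,7,2,-3.6,1],[-0.044,-0.002,-0.096,10.5,3,-5.4,1],[-0.058,-0.003,-0.128,14,4,-7.3,1],[-0.0723,-0.0034,-0.158,17.7,5,-9.2,1],[-0.0723,-0.0034,-0.158,17.7,5,-9.2,1],[-0.0723,-0.0034,-0.158,17.7,5,-9.2,1]]])

```text
time_s: 18.75
tool_pos: [0.4318, -0.0756, 0.2752]
tool_rot: [179.8, -65.1, -64.9]
force: [-0.2, -0.5, -0.4]
grip_width: 0.0175
```

```bash
sed -i "s/w=\[('up'.*('m2'/w=[('m2'/" t9.py; python3 t9.py
```

```text
18.75 [-12.2  -7.  -28.2 129.9  58.3  86.5 144.4] [ 0.4318 -0.0756  0.2752] [179.82 -65.11 -64.91] [-0.2 -0.5 -0.4] 0.0175
[0.64808356 0.12      ]
m2 [0. 0.] [-24.   1. -41. 131.  68.  89. 136.] [-0.0762 -0.0976 -0.1383] [23.37  6.8  -9.1 ] [0.4538 0.1084 0.2641]
out [0. 0.] [-25.  14. -39. 133.  89.  86. 127.] [-0.0391 -0.0988  0.0257] [14.5   5.97 -3.88] [0.5268 0.1761 0.219 ]
over [0. 0.] [-16.  16. -30. 129. 103.  75. 129.] [ 2.660e-02 -1.000e-04  1.252e-01] [0. 0. 0.] [0.6429 0.1221 0.219 ]
down [0. 0.] [-19.  30. -27. 129. 110.  82. 118.] [-0.0978 -0.      0.0208] [0. 0. 0.] [0.6429 0.1221 0.119 ]
```

Call:
arm_command(targets=[[[-0.015,-0.0195,-0.0277,4.7,1.4,-1.8,1],[-0.03,-0.039,-0.055,9.4,2.7,-3.6,1],[-0.046,-0.0585,-0.083,14,4.1,-5.5,1],[-0.061,-0.078,-0.11,18.7,5.4,-7.3,1],[-0.076,-0.0976,-0.138,23.4,6.8,-9.1,1],[-0.076,-0.0976,-0.138,23.4,6.8,-9.1,1],[-0.076,-0.0976,-0.138,23.4,6.8,-9.1,1]]])

```text
time_s: 19.45
tool_pos: [0.4546, 0.1066, 0.2644]
tool_rot: [180.0, -72.0, -40.2]
force: [0.3, 0.1, -0.4]
grip_width: 0.0172
```

Call:
arm_command(targets=[[[-0.013,-0.033,0.0086,4.8,2,-1.3,1],[-0.026,-0.066,0.017,9.7,4,-2.6,1],[-0.0391,-0.0988,0.0257,14.5,6,-3.9,1],[-0.0391,-0.0988,0.0257,14.5,6,-3.9,1],[-0.0391,-0.0988,0.0257,14.5,6,-3.9,1]]])

```text
time_s: 19.95
tool_pos: [0.5278, 0.1729, 0.2198]
tool_rot: [179.7, -78.1, -25.1]
force: [0.1, 0.5, -0.3]
grip_width: 0.0174
```

```bash
sed -i "s/w=\[('m2'.*('over'/w=[('over'/" t9.py; python3 t9.py
python3 - <<'E'
from h import *
c=cam('wrist','w11.png');W=cloud(c).reshape(-1,3);cam('scene','c11.png')
E
```

```text
19.95 [-24.6  13.6 -39.  132.7  89.4  86.2 127.1] [0.5278 0.1729 0.2198] [179.73 -78.08 -25.08] [ 0.1  0.5 -0.3] 0.0174
[0.64808356 0.12      ]
over [0. 0.] [-16.  16. -30. 129. 103.  75. 129.] [ 0.0252 -0.0034  0.1232] [ 0.34 -0.08 -0.02] [0.6429 0.1221 0.219 ]
down [0. 0.] [-18.  30. -28. 129. 110.  82. 118.] [-0.0978 -0.      0.0208] [0. 0. 0.] [0.6429 0.1221 0.119 ]
```

View pics/w11.png

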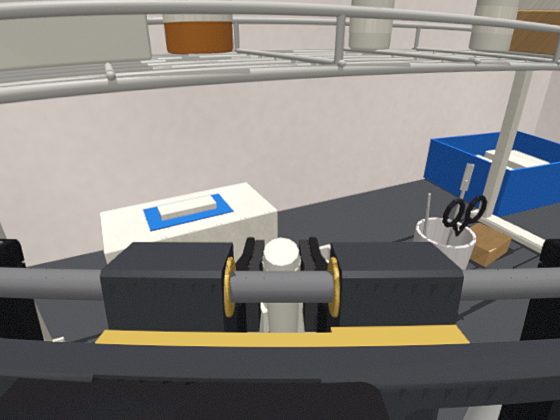

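View pics/c11.png

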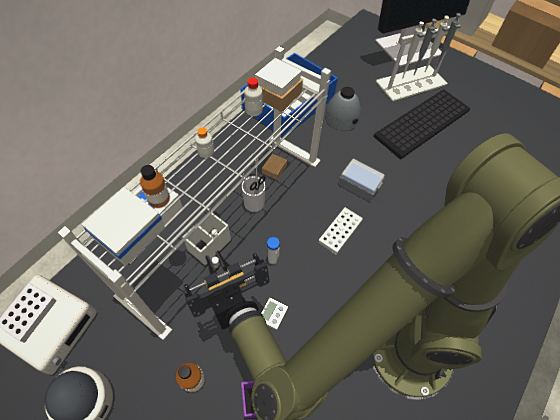

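Run:
```python
import numpy as np
for n in('scene0','side0'):
    W=np.load(n+'.npy').reshape(-1,3)
    P=W[(W[:,0]>.56)&(W[:,0]<.9)&(W[:,1]>.17)&(W[:,1]<.36)&(W[:,2]>.02)&(W[:,2]<.28)]
    print(n,len(P),P.min(0),np.percentile(P,2,axis=0),P.max(0))
    Q=P[(P[:,0]<.68)&(P[:,1]<.27)];print(len(Q),Q[:5])
```

```text
scene0 146 [0.56370473 0.3518864  0.02080023] [0.56419022 0.35233214 0.02315707] [0.56823677 0.35998438 0.27961895]
0 []
side0 1656 [0.56248578 0.17000949 0.02002681] [0.56450566 0.17253218 0.02218824] [0.89959917 0.35999432 0.27812054]
0 []
```

Clear on that side. Moving in over the left compartment, then down.

Call:
arm_command(targets=[[[0.009,-0.001,0.03,0.1,0,0,1],[0.016,-0.002,0.065,0.2,0,0,1],[0.022,-0.003,0.1,0.3,0,0,1],[0.0265,-0.0034,0.1232,0.3,0,0,1],[0.0265,-0.0034,0.1232,0.3,0,0,1],[0.0265,-0.0034,0.1232,0.3,0,0,1]]])

```text
time_s: 20.65
tool_pos: [0.6432, 0.1248, 0.2224]
tool_rot: [-178.9, -78.2, -25.9]
force: [-0.3, 0.7, -0.3]
grip_width: 0.0178
```

```bash
sed -i "s/w=\[('over'.*('down'/w=[('down'/" t9.py; python3 t9.py
python3 - <<'E'
from h import *
cam('side','s12.png');cam('scene','c12.png')
i=cv2.imread('pics/s12.png')[170:290,160:300];j=cv2.imread('pics/c12.png')[180:300,160:300]
cv2.imwrite('pics/cs12.png',np.hstack([cv2.resize(i,None,fx=2.8,fy=4),cv2.resize(j,None,fx=2.8,fy=4)]))
E
```

```text
20.65 [-15.7  15.7 -30.6 128.4 102.9  74.7 129.4] [0.6432 0.1248 0.2224] [-178.92  -78.19  -25.89] [-0.3  0.7 -0.3] 0.0178
[0.64808356 0.12      ]
down [0. 0.] [-18.  30. -28. 129. 110.  82. 118.] [-0.101   0.0029  0.022 ] [-0.21 -0.19 -0.18] [0.6429 0.1221 0.119 ]
```

View pics/cs12.png

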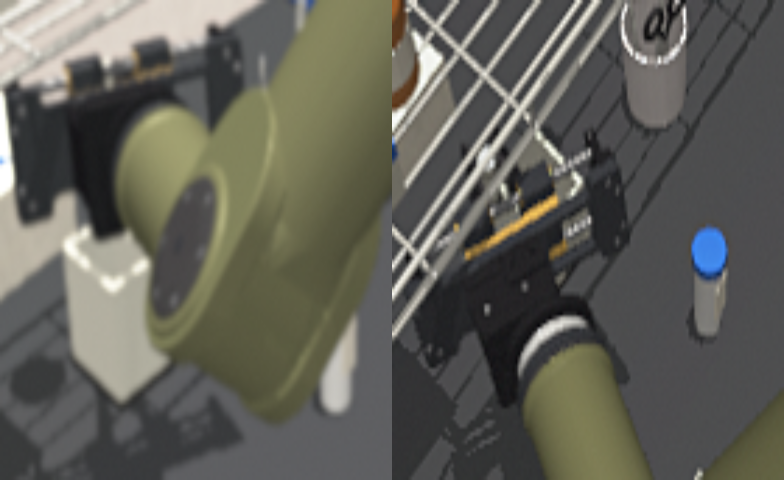

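Run:
```python
from h import *
j=cv2.imread('pics/c11.png')[210:270,180:240];i=cv2.imread('pics/w8.png')[180:300,180:340]
cv2.imwrite('pics/z11.png',np.hstack([cv2.resize(j,(400,400),interpolation=cv2.INTER_CUBIC),cv2.resize(i,(400,400),interpolation=cv2.INTER_CUBIC)]))
c=read_camera('scene')
def ray(u,v,z):
    p=cv2.undistortPoints(np.array([[[u,v]]],float),np.array(c['K']),np.array(c['D'])).ravel()
    d=Rc(c)@np.array([*p,1]);o=np.array(c['origin']);return o+d*(z-o[2])/d[2]
for u,v in((213,232),(214,232),(212,233),(212,230)): print(u,v,ray(u,v,.137).round(4))
```

```text
213 232 [0.6079 0.0934 0.137 ]
214 232 [0.6057 0.0917 0.137 ]
212 233 [0.6079 0.0974 0.137 ]
212 230 [0.6142 0.0904 0.137 ]
```

View pics/z11.png

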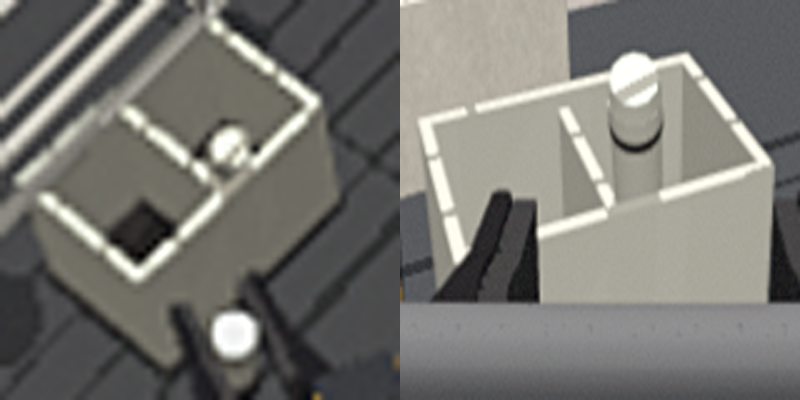

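Call:
arm_command(targets=[[[-0.025,0,0.0053,-0.2,-0.1,-0.2,1],[-0.05,0,0.0106,-0.2,-0.2,-0.2,1],[-0.07,0,0.015,-0.2,-0.2,-0.2,1],[-0.085,0,0.018,-0.2,-0.2,-0.2,1],[-0.098,0,0.0212,-0.2,-0.2,-0.2,1],[-0.098,0,0.0212,-0.2,-0.2,-0.2,1]]])

```text
time_s: 21.4
tool_pos: [0.643, 0.1263, 0.1193]
tool_rot: [179.0, -77.8, -23.8]
force: [-0.8, -1.2, -0.5]
grip_width: 0.0173
```

```bash
python3 t9.py
python3 - <<'E'
from h import *
cam('wrist','w13.png');cam('scene','c13.png')
i=cv2.imread('pics/w13.png')[180:340,150:430];j=cv2.imread('pics/c13.png')[180:300,160:300]
cv2.imwrite('pics/cs13.png',np.hstack([cv2.resize(i,(392,480)),cv2.resize(j,None,fx=2.8,fy=4)]))
E
```

```text
21.4 [-18.4  30.3 -27.9 128.3 110.1  81.7 118.2] [0.643  0.1263 0.1193] [178.97 -77.82 -23.78] [-0.8 -1.2 -0.5] 0.0173
[0.64808356 0.12      ]
down [0. 0.] [-18.  30. -28. 129. 110.  82. 118.] [0.0001 0.0038 0.0017] [-0.16  0.18  0.26] [0.6429 0.1221 0.119 ]
```

View pics/cs13.png

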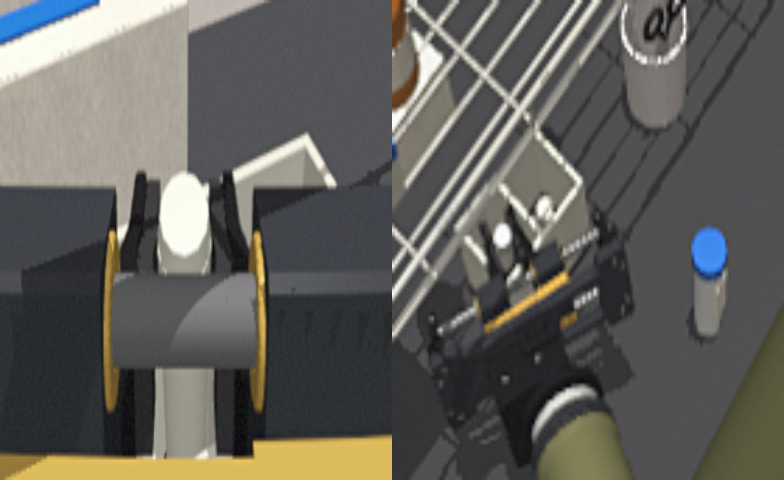

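Call:
arm_command(targets=[[[0,0,0,0,0,0,0.6],[0,0,0,0,0,0,0.5],[0,0,0,0,0,0,0.4],[0,0,0,0,0,0,0.35],[0,0,0,0,0,0,0.35],[0,0,0,0,0,0,0.35]]])

```text
time_s: 22.1
tool_pos: [0.6439, 0.1254, 0.1209]
tool_rot: [179.5, -77.9, -24.4]
force: [-0.4, 0.4, -0.3]
grip_width: 0.0278
```

Run:
```python
from h import *
log()
cam('wrist','w14.png');cam('scene','c14.png')
i=cv2.imread('pics/w14.png')[180:340,150:430];j=cv2.imread('pics/c14.png')[180:300,160:300]
cv2.imwrite('pics/cs14.png',np.hstack([cv2.resize(i,(392,480)),cv2.resize(j,None,fx=2.8,fy=4)]))
```

```text
22.1 [-18.4  30.1 -27.8 128.2 110.1  81.6 118.2] [0.6439 0.1254 0.1209] [179.52 -77.93 -24.42] [-0.4  0.4 -0.3] 0.0278
```

View pics/cs14.png

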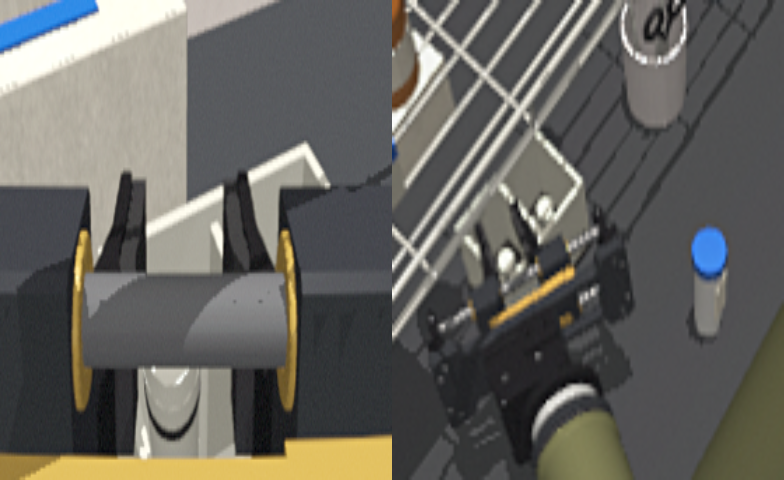

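Call:
arm_command(targets=[[[0,0,-0.01,0,0,0,0.3],[0,0,-0.025,0,0,0,0.3],[0,0,-0.045,0,0,0,0.3],[0,0,-0.07,0,0,0,0.3],[0,0,-0.1,0,0,0,0.3],[0,0,-0.13,0,0,0,0.3],[0,0,-0.13,0,0,0,0.3]]])

```text
time_s: 22.9
tool_pos: [0.5259, 0.183, 0.1486]
tool_rot: [179.8, -77.9, -24.2]
force: [0.4, -0.9, 0.5]
grip_width: 0.0306
```

Call:
arm_command(targets=[[[0.03,0,-0.02,0,0,0,0.3],[0.06,0,-0.04,0,0,0,0.3],[0.06,0,-0.05,0,0,0,0.3],[0.06,0,-0.05,0,0,0,0.3]]])

```text
time_s: 23.3
tool_pos: [0.4949, 0.1956, 0.2182]
tool_rot: [-179.9, -78.0, -24.8]
force: [0.8, 1.1, -0.8]
grip_width: 0.0304
```

Run:
```python
from h import *
log()
c=cam('wrist','w15.png');W=cloud(c).reshape(-1,3)
P=W[(abs(W[:,0]-.65)<.1)&(abs(W[:,1]-.1)<.1)&(W[:,2]>.086)&(W[:,2]<.1)]
print(len(P), cv2.minAreaRect((P[:,:2]*1000).astype(np.float32)))
P=W[(abs(W[:,0]-.64)<.08)&(abs(W[:,1]-.1)<.1)&(W[:,2]>.12)&(W[:,2]<.2)]
for s in (P[P[:,1]>.105],P[P[:,1]<=.105]):
    if len(s): print(len(s),s.max(0),s.mean(0))
cam('scene','c15.png');cam('side','s15.png')
```

```text
23.3 [-26.8  14.6 -42.8 132.6  86.   90.3 126. ] [0.4949 0.1956 0.2182] [-179.9   -77.97  -24.85] [ 0.8  1.1 -0.8] 0.0304
1092 ((648.7650146484375, 92.31138610839844), (113.11771392822266, 76.18765258789062), 87.49315643310547)
279 [0.61884678 0.15134546 0.13552254] [0.60978542 0.14437815 0.12934806]
57 [0.6154246  0.09691176 0.13511195] [0.60892736 0.08732332 0.13164184]
```

View pics/w15.png

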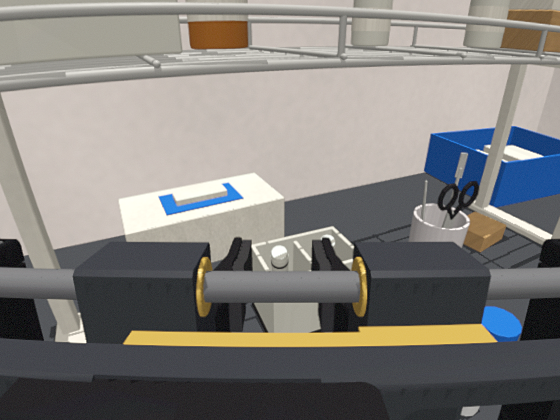

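View pics/c15.png

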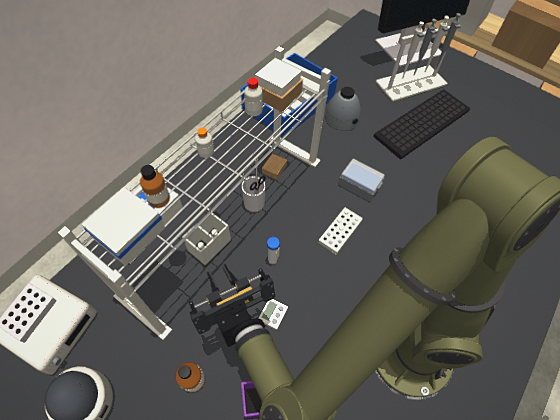

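View pics/s15.png

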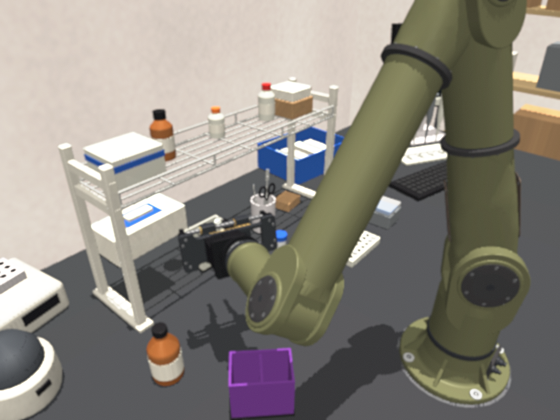

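Run:
```python
from h import *
i=cv2.imread('pics/s15.png')[190:280,170:260];j=cv2.imread('pics/c15.png')[200:290,160:250]
cv2.imwrite('pics/z15.png',np.hstack([cv2.resize(i,(400,400),interpolation=cv2.INTER_CUBIC),cv2.resize(j,(400,400),interpolation=cv2.INTER_CUBIC)]))
```

```text
(no output)
```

View pics/z15.png

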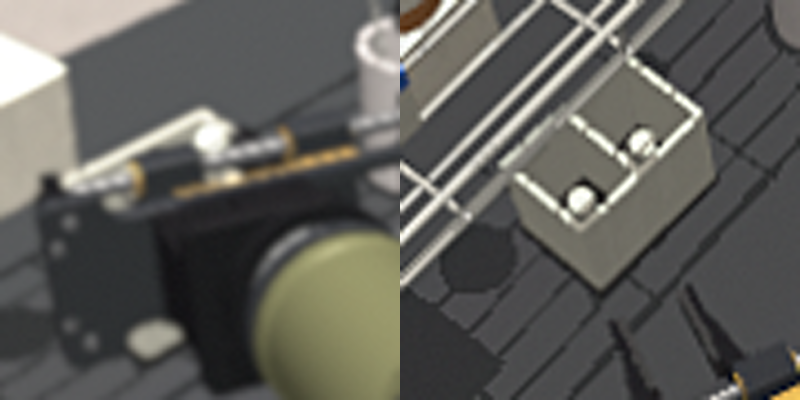

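```bash
python3 -c "
from cell import *
print(sign_off())"
```

```text
the job is handed in; nothing more can be done
None
```

Both markers are in the white caddy under the shelf, cap end down: marker_a in the right compartment and marker_b in the left. I handed the job in just after 23.3 s, with the gripper clear of everything.

- **Method:** I gripped each marker near its plug with the tool tilted about 30° below horizontal. I carried it in under the shelf edge at about 12° and released it 5–10 mm above the caddy floor by the tool reading.
- **Markers:** The last images show one marker in each compartment. Both tops measure about 136 mm high, which fits a marker resting on the floor and leaning about 20° against the front corner. The caps themselves can't be seen in the last pictures.
- **Caddy:** Its measured centre changed by less than 1 mm, which is within measurement error.
- **Other objects:** The pot, tube, bottle, timer, rack, tip box and the purple look-alike caddy look unmoved in the pictures. I only checked these by eye.
- **Forces:** The external force was under 3 N at every reading I took, though I only read it at the end of each move.
- **What went wrong:** My first approach to marker_b was out of the arm's reach, and the arm stopped short without touching anything. I worked out the arm's geometry from its readings and came in from the side instead, which cost about 7 s.

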